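# Clamp a busbar sample in the contact-resistance test stand

## Task

Take the shorter of the two copper bars and lay it balanced on the domed brass lower electrode of the test stand, level, centred on the dome and in line with the lever. Then, without slamming it, bring the lever's cross-bar forward and down against its spring until the lever is fully against its stop, so that the sprung upper contact presses the bar onto the dome, and keep holding it there for the reading: finish while still holding the lever down, not touching the bar. Leave the longer bar, the screwdriver, the multimeter and the roll of tape where they are.

Things in the scene. Friction and masses are not known exactly. Their poses are not given: they have to be found in the camera images.
- bar_short: the shorter copper bar, a plain flat piece 80 x 40 x 10 mm, about 0.29 kg, loose, lying flat on the table. Origin: centre of its underside; x along its 80 mm length, y across its 40 mm width, z up through its thickness
- bar_long: the longer copper bar, 130 x 40 x 10 mm, lying flat on the table; not to be moved. Same axes (x along its length)
- stand: the test stand, fixed: iron base plate 250 x 120 x 14 mm. Origin: on the table under the crown of the dome; x back from the dome to the two upright cheeks that carry the lever, y along pivot pin and cross-bar, z up. Plate x -60 to 190, y -60 to 60 mm. Cheeks x 98 to 142, 106 mm high; stop block x 78 to 98 with a screw up to 114 mm; back-stop plate x 176 to 186, 144 mm high
- electrode: the fixed lower electrode: a brass hemisphere, radius 40 mm, standing on a black insulator 86 mm across. Origin: the crown, its highest point, 75 mm above the table; axes as the stand. A bar set down off-centre tips by about 1.6 degrees per mm
- pivot (a point): the lever's pivot axis, at its middle: 120 mm behind the dome's crown (stand +x), 85 mm above the table. The axis is the stand's y
- handle (a point): middle of the lever's cross-bar: round steel T-bar, 14 mm thick, 150 mm long along the stand's y, at the lever's end; grip or push it 25 to 70 mm either side of this point (the arm, 20 mm wide, joins in the middle). Moves on a circle about the pivot: at rest nearly straight above it, 288 mm above the table; at the stop 200 mm in front of it (stand -x) and 122 mm above the table
- lever (a joint): angle of the lever (rad): 0 at rest, swung up and back, where its return spring holds it; grows as the cross-bar comes forward (stand -x) and down; 1.40 = against its stop, arm level. The spring pulls back all the way: about 1 to 3 N at the cross-bar, rising to about 7 N at the stop with a bar clamped. It flies back if let go
- contact: the sprung upper contact, a brass pin with a round 12 mm tip sliding in a barrel in the lever's arm, 120 mm from the pivot, so that it comes straight down over the crown of the dome at the stop. Origin: its tip. It meets the top of a 10 mm bar about 0.04 rad before the stop and is then pushed in 5 mm, pressing with about 6 N
- screwdriver: a screwdriver lying on the table; bystander
- multimeter: a red hand-held multimeter, 190 x 92 x 40 mm, lying on the table; bystander
- tape_roll: a black roll of tape 90 mm in diameter, 20 mm high; bystander
Mind the look-alikes: they are no part of the job. What is shaped like the bar_short but black or blue is not meant.

How it is judged:
By the outcome, as a careful person would: the job done as asked, in the order asked, and still so for the second after the job is handed in, while the arm keeps its last pose, push and grip.
It also fails if it takes over 72 s, if anything falls off the work surface, if the arm or the gripper's body presses on something with over 40 N, if the wrist force passes 120 N, or if a joint passes its speed limit or range.

## Robot

A 6-joint arm with a two-finger parallel gripper is mounted at the origin on the work surface. World frame = base frame: x ahead of the robot, y to its left, z up, the work surface at z = 0. Lengths are in mm, angles in degrees, forces in N, time in s.
With the tool pointing down it reaches from about 300 to 850 mm from the base axis. Payload 4.2 kg.
Tool frame: the origin (TCP) lies at the centre of the arm's flange, where the gripper is bolted on; the fingertips stand 191 mm ahead of it and the grasp point (between the pads) lies 172 mm ahead of it; z points along the fingers, x is the direction in which the jaws open and shut, and the axes are right-handed (so a half turn about z gives the same grasp; the last joint's range is limited). The gripper opens to 91 mm and grips with 3 to 60 N. Pads are 32 mm wide; open, the fingers measure 118 mm over their backs; the gripper's body (76 mm by 178 mm) begins 60 mm behind the grasp point.
Start: joints at [67.895, 18.312, 89.639, -0, 72.044, -1.146], TCP at [205.672, 536.956, 404.776] pointing down, gripper open.
Joint ranges: [-177.97, 177.97], [-48.28, 115.42], [12.27, 149.76], [-77.06, 257.06], [2.81, 150.46], [-146.56, 146.56]. Speed limits (degrees/s): [147.25, 147.25, 180, 180, 180, 180].

## Interface

Orientations are given as [roll, pitch, yaw] about the fixed x, y, z axes, in that order (R = Rz(yaw) Ry(pitch) Rx(roll)).
In Python, from workcell import telemetry, imaging, env gives the robot as it stands. The module is installed in compiled form; this text tells all that it offers.
- The arm moves only by the tool jog_arm, never from a script. Its argument "series" is a list of rows, each a list of 3 entries, a list of its own where there are three numbers: the shift along the world's x, y, z in mm, then the turn, a rotation vector about the world's x, y, z in rad, then the opening, from 0 (shut) to 1 (fully open). In form: [[[x, y, z], [ax, ay, az], jaw], ...]. A call has exactly 5 rows; each row is the pose to reach, as a shift and turn from the pose measured when the call began; what a row does not reach only later rows make up. A row lasts 1/12 s, in which the tool goes at most 41.7 mm and 7.16 degrees, less where a joint would pass 70% of its speed; a pose out of reach is approached as far as the arm can. A call with a gripper value outside its range is refused whole. The fingers move at their own pace and stop on an object; "squeeze" is the grip in N (left out, the last holds). Time passes only in rows, so rows that repeat a pose let the fingers close, or fill a call up. It gives the time, the measured TCP pose, the force and the opening at its end, in the units of the state.
- telemetry.state(): the state, without advancing time (a new reading comes with each control period).
- imaging.grab_frame(name): name is "side" or "top" or "wrist"; returns a dict with "pixels" (400x640x3 uint8, red, green, blue), "fov_y" (degrees; the focal length in pixels is half the picture's height over the tangent of half this angle, whatever the lens; pixels are square), "cx", "cy" (the principal point, pixels), "R" (3x3) and "t" (3): a world point X has camera coordinates R X + t; the wrist camera has in their place "T_tool_cam" (4x4, takes a point from camera to tool coordinates, whose origin is the TCP and whose axes are the tool frame's). Camera axes: x right, y down, z forward; pixel columns grow to the right and rows downward; lengths in mm; the calibration is good to about 2 mm. A picture is of the moment at which its call begins: read the wrist's pose just before it. There is no depth.
- env.job_done(): hands the job in, once; it reports no verdict.
The state is a dict: "time_s": time; "qpos": joint angles; "qvel": joint speeds; "effort": joint torques, N m; "ee_pos": TCP position; "ee_rot": TCP orientation; "force": force on the tool from outside, world axes, zero at the start; "torque": the same for the moment, N m; "gripper_width": finger opening in mm.
Only numpy, scipy, OpenCV 4.12 (cv2) and the standard library are available. Lean on these libraries where they do the work, as an engineer would, in place of code of your own. Each camera call takes 0.05 s, during which the arm holds its last target.

## Working session

There is one attempt and no reset: what is moved stays moved. The work goes in short steps, Python scripts to look and compute and a tool call to move; the robot and the scene stay as the last step left them, time stands still between calls to the robot, and variables do not carry over. Pictures are saved under pics/ and viewed, and the job is handed in when it is done.

Besides the shell and the picture viewer there is one more tool, called in YAML: its name, and indented under it one key for each argument. jog_arm: Moves the arm, as the interface text tells. Its arguments: {"type":"object","properties":{"series":{"type":"array"},"squeeze":{"type":"number"}},"required":["series"]}

```bash
mkdir -p pics
cat > h.py <<'E'
import numpy as np, cv2
from workcell import telemetry, imaging, env
def grab(n,name):
    f=imaging.grab_frame(n); cv2.imwrite(f'pics/{name}.png',f['pixels'][:,:,::-1]); 
    np.save(f'pics/{name}.npy',{k:v for k,v in f.items()},allow_pickle=True); return f
def load(name): return np.load(f'pics/{name}.npy',allow_pickle=True).item()
def foc(f): return f['pixels'].shape[0]/2/np.tan(np.radians(f['fov_y'])/2)
def ray(f,u,v):
    d=np.array([(u-f['cx'])/foc(f),(v-f['cy'])/foc(f),1.]); R=np.array(f['R']);t=np.array(f['t'])
    return -R.T@t, R.T@d
def onz(f,u,v,z):
    o,d=ray(f,u,v); return o+d*(z-o[2])/d[2]
def proj(f,X):
    c=np.array(f['R'])@np.array(X)+np.array(f['t']); return f['cx']+foc(f)*c[0]/c[2], f['cy']+foc(f)*c[1]/c[2]
def crop(name,u0,v0,u1,v1,k,out):
    im=cv2.imread(f'pics/{name}.png')[v0:v1,u0:u1]; cv2.imwrite(f'pics/{out}.png',cv2.resize(im,None,fx=k,fy=k,interpolation=cv2.INTER_CUBIC))
E
python3 - <<'E'
from h import *
print(telemetry.state())
for n in ("side","top","wrist"):
    f=grab(n,n+"0"); print(n,{k:v for k,v in f.items() if k!='pixels'})
E
```

```text
{'time_s': 0.0, 'qpos': array([ 6.78961245e+01,  1.83513523e+01,  8.97069521e+01,  3.80768127e-04,
        7.20448558e+01, -1.14377770e+00]), 'qvel': array([ 0.04139886,  0.01773864, -0.01489576,  0.03017253, -0.06592813,
        0.06915713]), 'effort': array([ 1.75424437e-03, -4.12467098e+01, -2.31976998e+01,  7.28501240e-02,
        4.57580318e-02, -1.70894086e-04]), 'ee_pos': array([205.6006215 , 536.79925562, 403.91918257]), 'ee_rot': array([-1.79997579e+02,  1.03132370e-01,  6.90397867e+01]), 'force': array([ 0.35627313, -0.3321264 , -0.10797103]), 'torque': array([-0.03527361,  0.00746507,  0.00771534]), 'gripper_width': 91.1666341988677}
side {'fov_y': 55.04145525461708, 'cx': 313.1326059265014, 'cy': 202.60727671669554, 'R': array([[-0.9996987 , -0.02129658,  0.01220513],
       [-0.02363729,  0.70119621, -0.71257642],
       [ 0.00661725, -0.71265022, -0.70148833]]), 't': array([ 495.06771116,  160.36982415, 1049.22049686])}
top {'fov_y': 45.12860056235695, 'cx': 323.55991704621454, 'cy': 198.29208629573282, 'R': array([[-0.02257851, -0.99967368,  0.01194755],
       [-0.98211185,  0.01994408, -0.18723926],
       [ 0.18693987, -0.01596142, -0.98224168]]), 't': array([ -27.28374223,  535.49292437, 1537.3743338 ])}
wrist {'fov_y': 67.42050413027367, 'cx': 324.7971388133074, 'cy': 202.63611167250195, 'T_tool_cam': array([[ 9.99999035e-01, -1.23536219e-03,  6.36090514e-04,
        -1.38706862e-01],
       [ 1.01924410e-03,  9.63289032e-01,  2.68464526e-01,
        -7.58109042e+01],
       [-9.44389941e-04, -2.68463619e-01,  9.63289361e-01,
         1.97487021e+01],
       [ 0.00000000e+00,  0.00000000e+00,  0.00000000e+00,
         1.00000000e+00]])}
```

View pics/side0.png

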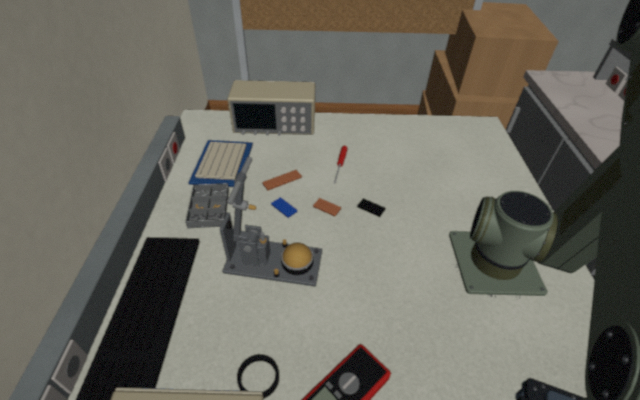

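View pics/top0.png

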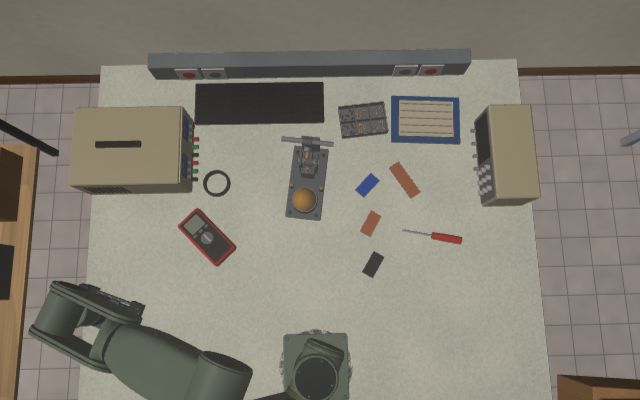

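View pics/wrist0.png

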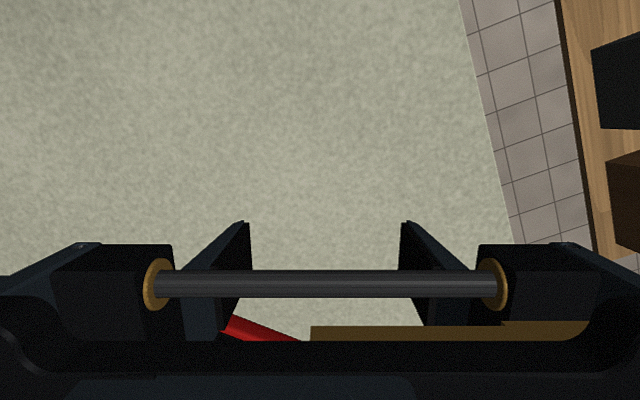

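In the top view I see two copper pieces, a short one at (371,223) and a long one at (405,180). The look-alikes are blue at (367,185) and black at (373,264). The short copper piece at (371,223) fits, and I'll confirm that in a crop.

Run:
```python
from h import *
crop('top0',340,155,440,285,6 if 0 else 4.5,'c1')
crop('top0',270,130,345,230,6,'c2')
crop('side0',210,130,400,290,4,'c3')
```

```text
(no output)
```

View pics/c1.png

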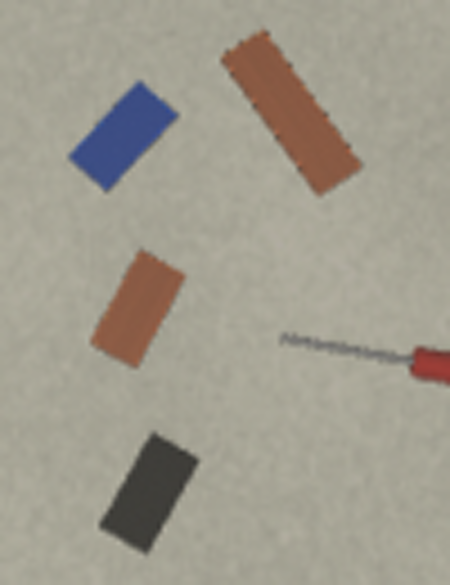

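View pics/c2.png

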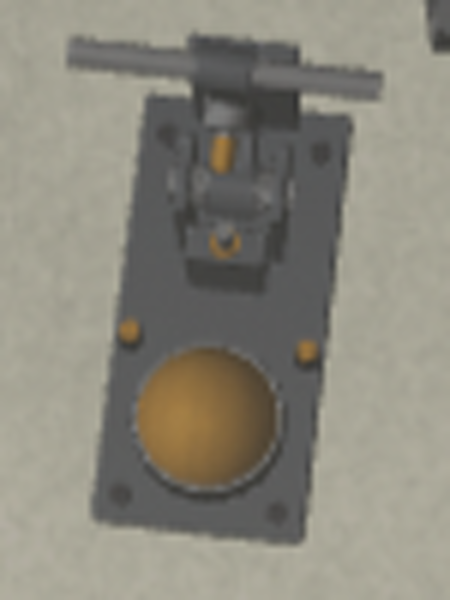

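View pics/c3.png

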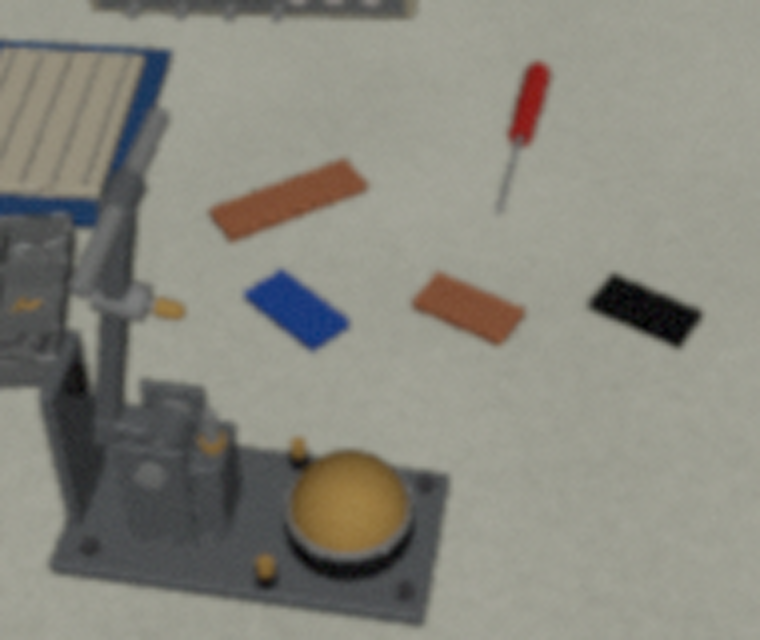

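```bash
cat >> h.py <<'E'
def un(pts,u0,v0,k): return [(u0+(x+.5)/k-.5, v0+(y+.5)/k-.5) for x,y in pts]
from scipy.optimize import least_squares
def fitpose(obs,x0):
    # obs: list of (f, local pts Nx3, pixels Nx2); pose x,y,yaw
    def r(p):
        c,s=np.cos(p[2]),np.sin(p[2]); o=[]
        for f,L,P in obs:
            for l,q in zip(L,P):
                X=[p[0]+c*l[0]-s*l[1],p[1]+s*l[0]+c*l[1],l[2]]
                o+=list(np.array(proj(f,X))-q)
        return np.array(o)
    s=least_squares(r,x0); return s.x, r(s.x).round(2)
E
python3 - <<'E'
from h import *
T=load('top0');S=load('side0')
tp=un([(147,97),(352,117),(303,543),(93,520)],270,130,6)
tl=[(190,60,14),(190,-60,14),(-60,-60,14),(-60,60,14)]
sp=un([(448,475),(423,622),(55,570)],210,130,4)
sl=[(-60,-60,14),(-60,60,14),(190,60,14)]
for o in ([(T,tl,tp)],[(S,sl,sp)],[(T,tl,tp),(S,sl,sp)]):
    x,r=fitpose(o,[500,50,0]); print(x[:2],np.degrees(x[2]),r)
B=un([(141,249),(186,275),(136,368),(90,342)],340,155,4.5)
bl=[(40,20,10),(40,-20,10),(-40,-20,10),(-40,20,10)]
SB=un([(437,272),(525,313),(500,345),(413,305)],210,130,4)
sbl=[(40,-20,10),(-40,-20,10),(-40,20,10),(40,20,10)]
for o in ([(T,bl,B)],[(S,sbl,SB)],[(T,bl,B),(S,sbl,SB)]):
    x,r=fitpose(o,[450,-100,-.4]); print(x[:2],np.degrees(x[2]),r)
E
```

```text
[533.89884734  24.46223578] -7.590778769261427 [-0.23 -0.56  0.2  -0.1   0.32  0.37 -0.28  0.25]
[536.54797286  32.06826878] -7.491634085611287 [ 1.16 -0.15  1.07 -0.11 -2.18 -0.23]
[535.50821474  28.20666034] -7.780976120027327 [-1.14 -1.02 -0.72 -0.45 -0.88 -0.03 -1.46 -0.27  1.63 -1.14  1.37 -1.32
 -1.49 -1.77]
[ 454.52961465 -194.55587002] -30.596701521636202 [-0.2   0.04  0.25  0.02  0.12  0.   -0.17 -0.07]
[ 457.64936245 -185.20742919] -31.04727948936295 [ 0.15  0.36  0.41 -0.02  0.12 -0.05 -0.68 -0.32]
[ 456.13711993 -191.09576273] -30.815764891994693 [-1.19 -0.4  -0.77 -0.39 -0.98 -0.46 -1.25 -0.57  0.6  -0.9   0.84 -1.41
  0.64 -1.48 -0.15 -1.62]
```

Short copper bar confirmed: it is 80 mm long, about (455,-192), yaw about -31°. The two fixed cameras disagree by up to 9 mm, so I'll look with the wrist camera over the dome.

jog_arm:
  series:
    - [[22,-34,0],[0,0,0.016],1]
    - [[44,-68,0],[0,0,0.032],1]
    - [[66,-102,0],[0,0,0.048],1]
    - [[88,-136,0],[0,0,0.064],1]
    - [[110,-170,0],[0,0,0.08],1]

```text
time_s: 0.57
ee_pos: [316.1, 365.2, 403.9]
ee_rot: [-180.0, 0.1, 73.7]
force: [1.6, 0.7, -0.4]
gripper_width: 91.2
```

jog_arm:
  series:
    - [[22,-34,0],[0,0,0.016],1]
    - [[44,-68,0],[0,0,0.032],1]
    - [[66,-102,0],[0,0,0.048],1]
    - [[88,-136,0],[0,0,0.064],1]
    - [[110,-170,0],[0,0,0.08],1]

```text
time_s: 0.98
ee_pos: [426.6, 193.3, 403.9]
ee_rot: [-180.0, 0.1, 78.4]
force: [0.6, 0.1, 0.7]
gripper_width: 91.1
```

jog_arm:
  series:
    - [[22,-34,0],[0,0,0.016],1]
    - [[44,-68,0],[0,0,0.032],1]
    - [[66,-102,0],[0,0,0.048],1]
    - [[88,-136,0],[0,0,0.064],1]
    - [[110,-170,0],[0,0,0.08],1]

```text
time_s: 1.4
ee_pos: [537.2, 21.2, 403.7]
ee_rot: [-180.0, 0.1, 83.0]
force: [0.7, 0.0, 0.9]
gripper_width: 90.9
```

```bash
cat >> h.py <<'E'
from scipy.spatial.transform import Rotation as Ro
def wgrab(name):
    for i in range(2): imaging.grab_frame('wrist')
    s=telemetry.state(); f=imaging.grab_frame('wrist')
    cv2.imwrite(f'pics/{name}.png',f['pixels'][:,:,::-1])
    A=np.eye(4); A[:3,:3]=Ro.from_euler('xyz',s['ee_rot'],degrees=True).as_matrix(); A[:3,3]=s['ee_pos']
    M=A@np.array(f['T_tool_cam']); f['A']=A
    f['R']=M[:3,:3].T; f['t']=-M[:3,:3].T@M[:3,3]; np.save(f'pics/{name}.npy',f,allow_pickle=True)
    print(s['time_s'],s['ee_pos'].round(2),s['ee_rot'].round(2),s['force'].round(1),s['gripper_width']); return f
E
python3 - <<'E'
from h import *
wgrab('w1')
E
```

```text
1.5 [538.99  19.09 403.24] [179.92   0.2   82.62] [-1.4  1.  -0.3] 91.07697555013036
```

View pics/w1.png

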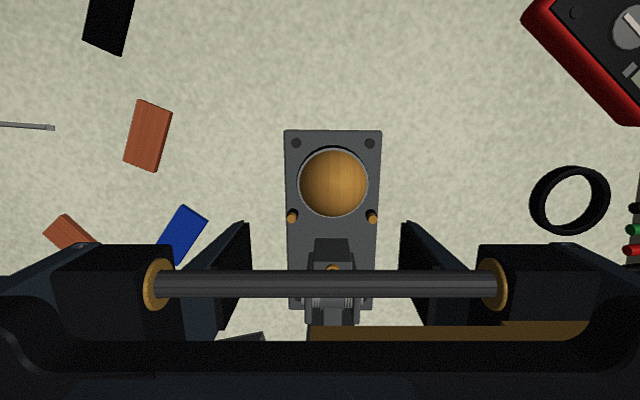

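Wrist view: dome at about (333,183), front plate corners at about (284,130) and (382,130), short copper bar at (148,136). I'll enlarge both.

Run:
```python
from h import *
crop('w1',273,118,393,228,6,'c4')
crop('w1',108,84,188,184,6,'c5')
```

```text
(no output)
```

View pics/c4.png

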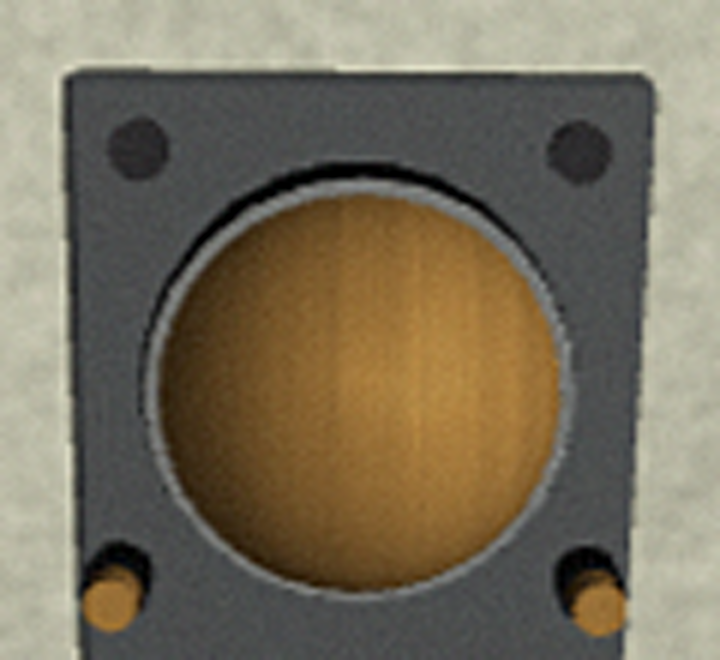

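View pics/c5.png

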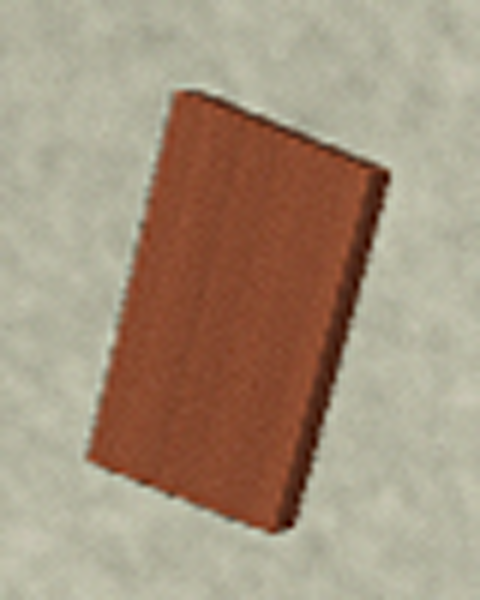

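```bash
cat >> h.py <<'E'
def domefit(f,box,r=40,z=35,fr=False):
    u0,v0,u1,v1=box; im=f['pixels'][v0:v1,u0:u1][:,:,::-1]
    im=cv2.resize(im,None,fx=4,fy=4,interpolation=cv2.INTER_CUBIC)
    h=cv2.cvtColor(im,cv2.COLOR_BGR2HSV); m=((h[:,:,1]>80)&(h[:,:,2]>25)).astype(np.uint8)
    cs,_=cv2.findContours(m,cv2.RETR_EXTERNAL,cv2.CHAIN_APPROX_NONE); c=max(cs,key=cv2.contourArea)[:,0,:].astype(float)
    P=un(c,u0,v0,4)
    rays=[ray(f,*p) for p in P]; o=rays[0][0]; D=np.array([d/np.linalg.norm(d) for _,d in rays])
    def res(p):
        C=np.array([p[0],p[1],z])-o; return np.linalg.norm(np.cross(D,C),axis=1)-(p[2] if fr else r)
    C0=onz(f,*np.mean(P,0),z)
    s=least_squares(res,[C0[0],C0[1],r],loss='soft_l1'); return s.x, np.std(res(s.x)), P
E
python3 - <<'E'
from h import *
f=load('w1')
for fr in (0,1):
    x,sd,P=domefit(f,(295,140,372,222),fr=fr); print('dome',x,sd)
pp=un([(66,73),(653,77),(83,655),(632,600)],273,118,6)
print([onz(f,*p,14).round(1) for p in pp])
a,b=[onz(f,*p,14) for p in pp[:2]]; print('yaw',np.degrees(np.arctan2(b[1]-a[1],b[0]-a[0]))-90,(a+b)/2)
s1,s2=[onz(f,*p,14) for p in un([(139,149),(580,152)],273,118,6)]; d=s2-s1; print('yaw',np.degrees(np.arctan2(d[1],d[0]))-90,(s1+s2)/2)
B=un([(180,92),(374,168),(276,530),(90,458)],108,84,6)
x,r=fitpose([(f,[(-40,-20,10),(-40,20,10),(40,20,10),(40,-20,10)],B)],[455,-192,-.5]); print(x[:2],np.degrees(x[2]),r)
E
```

```text
dome [538.22061423  27.2094022   40.        ] 0.2546401268745704
dome [538.08863664  27.20932759  39.00484258] 0.2377279253579837
[array([470.1, -22.9,  14. ]), array([486. ,  93.2,  14. ]), array([592.4, -39.8,  14. ]), array([595.2,  80.1,  14. ])]
yaw -7.809582885568602 [478.03982484  35.15226227  14.        ]
yaw -7.807846383135299 [492.75791663  33.33729406  14.        ]
[ 456.30318663 -191.54754897] -30.394332082512594 [-0.27 -1.1   0.42  0.06  0.15  0.8  -0.3   0.4 ]
```

jog_arm:
  series:
    - [[-5,-23,-5],[0,0,-0.04],1]
    - [[-10,-46,-10],[0,0,-0.08],1]
    - [[-15,-69,-20],[0,0,-0.12],1]
    - [[-20,-92,-30],[0,0,-0.16],1]
    - [[-25,-115,-40],[0,0,-0.2],1]

```text
time_s: 1.97
ee_pos: [511.7, -93.4, 362.8]
ee_rot: [-179.9, 0.1, 71.2]
force: [0.6, -0.0, 0.7]
gripper_width: 91.1
```

jog_arm:
  series:
    - [[-6,-29,-16],[0,0,-0.05],1]
    - [[-12,-58,-32],[0,0,-0.1],1]
    - [[-18,-87,-48],[0,0,-0.15],1]
    - [[-23,-115,-63],[0,0,-0.2],1]
    - [[-23,-115,-63],[0,0,-0.2],1]

```text
time_s: 2.38
ee_pos: [487.1, -210.2, 297.0]
ee_rot: [-179.6, 0.2, 59.5]
force: [-0.1, 0.1, 0.7]
gripper_width: 91.2
```

Run:
```python
from h import *
wgrab('w2')
```

```text
2.4833 [ 488.33 -207.88  299.24] [-1.7978e+02  5.0000e-02  5.9700e+01] [-0.   0.7  1. ] 90.57389577280132
```

View pics/w2.png

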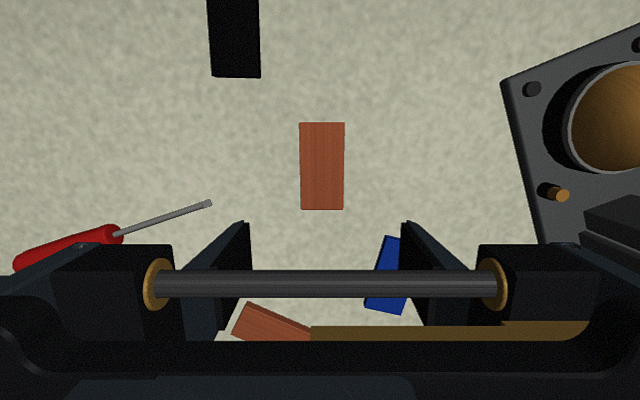

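Run:
```python
from h import *
crop('w2',282,106,362,226,5,'c6')
for i in range(6):
    imaging.grab_frame('wrist'); s=telemetry.state(); print(s['time_s'],s['ee_pos'].round(2),s['ee_rot'].round(2),s['qvel'].round(2))
```

```text
2.5833 [ 488.98 -207.14  300.33] [-1.7993e+02  4.0000e-02  5.9820e+01] [ 0.61 -0.43 -0.41 -0.22 -0.15 -0.09]
2.6333 [ 489.09 -207.05  300.51] [-1.7996e+02  5.0000e-02  5.9850e+01] [ 0.09 -0.04 -0.34 -0.16  0.01 -0.21]
2.6833 [ 489.13 -207.09  300.6 ] [-1.7998e+02  5.0000e-02  5.9860e+01] [-0.18 -0.01 -0.06 -0.23 -0.14 -0.05]
2.7333 [ 489.11 -207.19  300.56] [-1.7998e+02  6.0000e-02  5.9860e+01] [-0.28  0.18 -0.02 -0.23 -0.03 -0.01]
2.7833 [ 489.06 -207.35  300.48] [-1.7998e+02  6.0000e-02  5.9840e+01] [-0.35  0.18  0.07 -0.25 -0.18 -0.06]
2.8333 [ 489.   -207.54  300.34] [-1.7996e+02  7.0000e-02  5.9830e+01] [-0.44  0.08  0.08  0.02  0.    0.01]
```

View pics/c6.png

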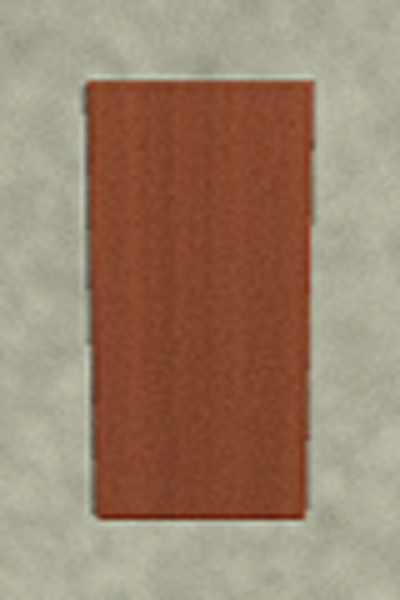

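```bash
sed -i 's/range(2): imaging/range(7): imaging/' h.py
python3 - <<'E'
from h import *
f=wgrab('w3')
im=f['pixels'].astype(int); 
m=((im[:,:,0]-im[:,:,2])>35).astype(np.uint8); m[:100]=0;m[225:]=0;m[:,:270]=0;m[:,370:]=0
cs,_=cv2.findContours(m,cv2.RETR_EXTERNAL,cv2.CHAIN_APPROX_NONE);c=max(cs,key=cv2.contourArea)
print(cv2.boundingRect(c),cv2.minAreaRect(c))
crop('w3',282,106,362,226,5,'c7')
E
```

```text
3.1833 [ 488.73 -208.43  299.8 ] [-1.7991e+02  8.0000e-02  5.9740e+01] [ 0.2  0.3 -0.1] 91.08080234948616
(300, 120, 45, 89) ((322.0, 164.0), (88.0, 44.0), 90.0)
```

View pics/c7.png

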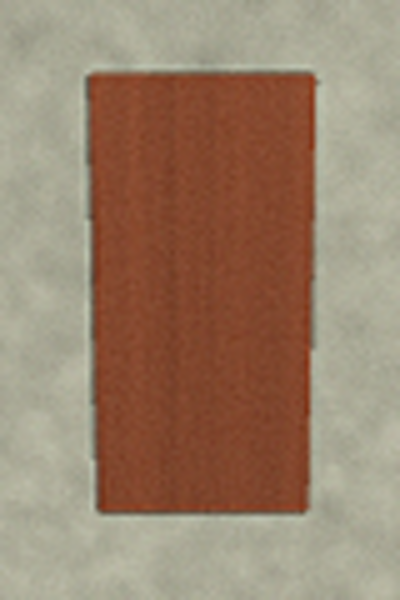

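Run:
```python
from h import *
f=load('w3')
B=un([(88,73),(316,74),(308,513),(97,513)],282,106,5)
x,r=fitpose([(f,[(-40,-20,10),(-40,20,10),(40,20,10),(40,-20,10)],B)],[455,-192,-.5]); print(x[:2],np.degrees(x[2]),r)
s=telemetry.state(); print(s['ee_pos'],s['ee_rot'])
```

```text
[ 456.73340871 -193.00714138] -30.409841295421852 [-0.21 -0.1   0.23 -0.22  0.16  0.23 -0.18  0.16]
[ 488.70660854 -208.47665927  299.74917071] [-1.79906733e+02  7.92753177e-02  5.97326653e+01]
```

jog_arm:
  series:
    - [[-11,5,-10],[0,0,0],1]
    - [[-22,10,-25],[0,0,0],1]
    - [[-32,15.5,-40],[0,0,0],1]
    - [[-32,15.5,-55],[0,0,0],1]
    - [[-32,15.5,-55],[0,0,0],1]

```text
time_s: 3.65
ee_pos: [455.3, -192.4, 242.5]
ee_rot: [-179.6, 0.1, 59.7]
force: [-0.8, 0.4, -0.9]
gripper_width: 91.2
```

jog_arm:
  series:
    - [[0,0,0],[0,0,0],1]
    - [[0,0,0],[0,0,0],1]
    - [[0,0,0],[0,0,0],1]
    - [[0,0,0],[0,0,0],1]
    - [[0,0,0],[0,0,0],1]

```text
time_s: 4.07
ee_pos: [455.7, -192.6, 243.1]
ee_rot: [-179.7, 0.1, 59.7]
force: [0.2, -0.8, 0.4]
gripper_width: 91.3
```

jog_arm:
  series:
    - [[1,-0.5,-15],[-0.005,0,0],1]
    - [[1,-0.5,-30],[-0.005,0,0],1]
    - [[1,-0.5,-42],[-0.005,0,0],1]
    - [[1,-0.5,-50],[-0.005,0,0],1]
    - [[1,-0.5,-50],[-0.005,0,0],1]

```text
time_s: 4.48
ee_pos: [456.6, -193.1, 192.2]
ee_rot: [-179.7, 0.4, 59.7]
force: [0.8, -0.3, -0.5]
gripper_width: 91.4
```

jog_arm:
  series:
    - [[0,0,0],[0,0,0],1]
    - [[0,0,0],[0,0,0],1]
    - [[0,0,0],[0,0,0],1]
    - [[0,0,0],[0,0,0],1]
    - [[0,0,0],[0,0,0],1]

```text
time_s: 4.9
ee_pos: [456.7, -193.1, 192.7]
ee_rot: [-179.8, 0.4, 59.7]
force: [-0.1, 0.0, 0.7]
gripper_width: 91.2
```

Run:
```python
from h import *
f=wgrab('w4')
```

```text
5.25 [ 456.61 -193.06  192.26] [-179.73    0.36   59.72] [-0.7 -0.1  0.1] 91.35147266883715
```

View pics/w4.png

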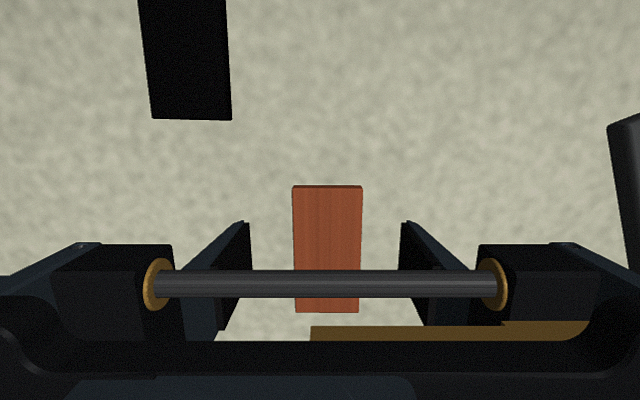

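jog_arm:
  series:
    - [[0,0,0.5],[0,0,0],0.6]
    - [[0,0,0.5],[0,0,0],0.45]
    - [[0,0,0.5],[0,0,0],0.4]
    - [[0,0,0.5],[0,0,0],0.3]
    - [[0,0,0.5],[0,0,0],0.3]
  squeeze: 20

```text
time_s: 5.72
ee_pos: [456.6, -193.1, 192.7]
ee_rot: [-179.7, 0.4, 59.7]
force: [-0.4, -0.1, 1.1]
gripper_width: 61.0
```

jog_arm:
  series:
    - [[0,0,0],[0,0,0],0.2]
    - [[0,0,0],[0,0,0],0.2]
    - [[0,0,0],[0,0,0],0.2]
    - [[0,0,0],[0,0,0],0.2]
    - [[0,0,0],[0,0,0],0.2]

```text
time_s: 6.13
ee_pos: [456.6, -193.0, 192.7]
ee_rot: [-179.7, 0.3, 59.7]
force: [-0.0, 1.8, -0.3]
gripper_width: 39.9
```

Gripped at 39.9 mm. I'll check it in hand, then lift.

jog_arm:
  series:
    - [[0,0,10],[0,0,0],0.2]
    - [[0,0,25],[0,0,0],0.2]
    - [[0,0,45],[0,0,0],0.2]
    - [[0,0,70],[0,0,0],0.2]
    - [[0,0,100],[0,0,0],0.2]

```text
time_s: 6.55
ee_pos: [455.8, -192.7, 292.9]
ee_rot: [-179.5, 0.4, 59.7]
force: [0.7, -1.0, -3.4]
gripper_width: 40.0
```

Run:
```python
from h import *
f=wgrab('w5')
crop('w5',230,160,430,340,4,'c8')
```

```text
6.9 [ 455.93 -192.7   291.25] [-179.52    0.37   59.71] [ 0.1  0.4 -3.1] 39.708999323505466
```

View pics/c8.png

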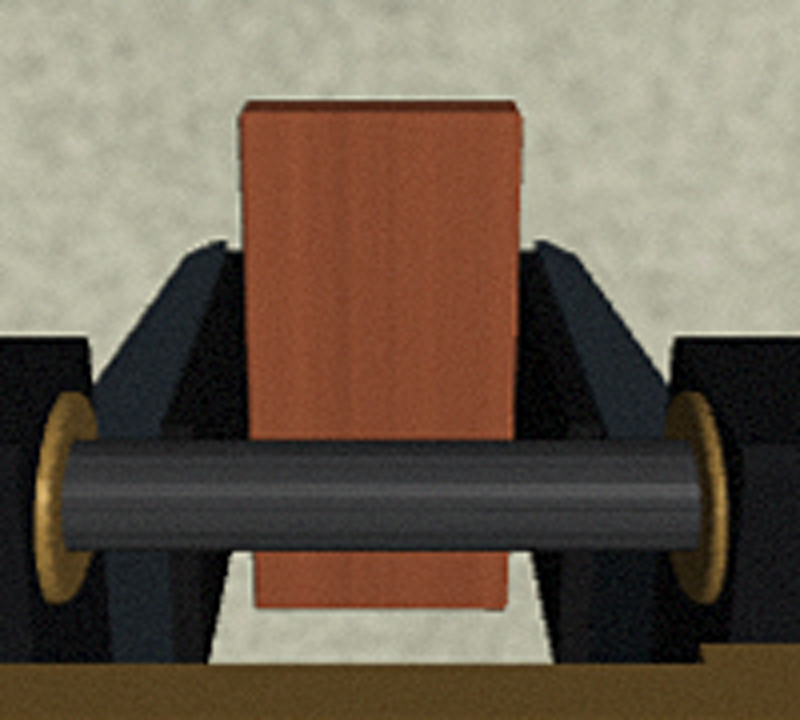

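```bash
cat >> h.py <<'E'
def delta(pos,yaw):
    s=telemetry.state(); C=Ro.from_euler('xyz',s['ee_rot'],degrees=True); G=Ro.from_euler('xyz',[180,0,yaw],degrees=True)
    print('delta',(np.array(pos)-s['ee_pos']).round(1),'rv',(G*C.inv()).as_rotvec().round(4)); return s
E
python3 - <<'E'
from h import *
f=load('w5'); T=np.array(f['T_tool_cam']); 
P=un([(240,113),(521,113),(254,607),(508,607),(249,101),(516,101)],230,160,4)
L=np.array([(-20,-40,0),(20,-40,0),(-20,40,0),(20,40,0),(-20,-40,10),(20,-40,10)],float)
def r(p,full=True):
    R=Ro.from_euler('zx',[p[4],p[3]]).as_matrix()
    X=L@R.T+[p[0],p[1],p[2]]; c=(X-T[:3,3])@T[:3,:3]
    return (np.c_[f['cx']+foc(f)*c[:,0]/c[:,2],f['cy']+foc(f)*c[:,1]/c[:,2]]-P).ravel()
s=least_squares(r,[0,0,180,0,0]); print('x,y,ztop',s.x[:3],'tilt,yaw',np.degrees(s.x[3:]),s.fun.round(2))
delta([582.7,21.1,430],82.3)
E
```

```text
x,y,ztop [4.22661726e-02 1.95219020e+00 1.85518244e+02] tilt,yaw [-1.17365911  0.10058828] [ 0.23  0.11  0.26  0.14  0.29  0.09 -0.27  0.1  -0.15 -0.24 -0.4  -0.2 ]
delta [126.6 213.8 138.8] rv [ 0.0034 -0.01    0.3943]
```

Run:
```python
from h import *
A=load('w4')['A']; print('bar(w3) in grasp tool', (np.linalg.inv(A)@np.array([456.73,-193.0,10,1]))[:3])
crop('w4',270,165,380,335,3.5,'c9')
f=load('w5'); T=np.array(f['T_tool_cam']); 
P=un([(240,113),(521,113),(254,607),(508,607)],230,160,4)
L=np.array([(-20,-40,0),(20,-40,0),(-20,40,0),(20,40,0)],float)
for z in (182,183,185):
  def r(p):
    R=Ro.from_euler('zx',[p[3],p[2]]).as_matrix()
    X=L@R.T+[p[0],p[1],z]; c=(X-T[:3,3])@T[:3,:3]
    return (np.c_[f['cx']+foc(f)*c[:,0]/c[:,2],f['cy']+foc(f)*c[:,1]/c[:,2]]-P).ravel()
  s=least_squares(r,[0,0,0,0]); print(z,s.x[:2],np.degrees(s.x[2:]),s.fun.round(2))
```

```text
bar(w3) in grasp tool [  1.24604765   0.92015795 182.2581897 ]
182 [-0.03555048  0.66049507] [1.14917478 0.01619215] [-1.13 -0.07  1.16 -0.13 -0.1   0.22  0.07  0.14]
183 [-0.03512777  1.00758034] [0.48657054 0.01649712] [-0.8  -0.05  0.83 -0.11  0.    0.17 -0.03  0.1 ]
185 [-0.03427809  1.69442486] [-0.88520964  0.0171213 ] [-0.16 -0.01  0.19 -0.07  0.2   0.09 -0.23  0.02]
```

View pics/c9.png

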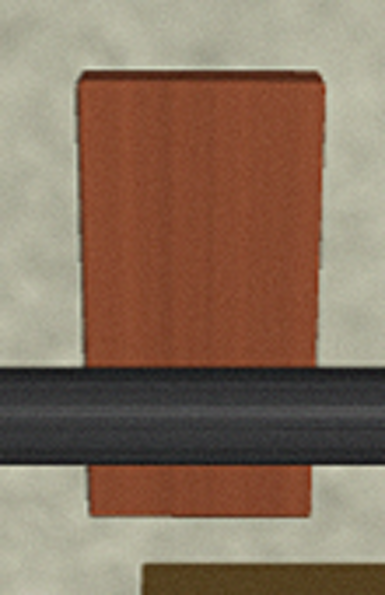

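jog_arm:
  series:
    - [[5,20,28],[0.003,-0.01,0.04],0.2]
    - [[15,40,56],[0.003,-0.01,0.08],0.2]
    - [[25,60,84],[0.003,-0.01,0.12],0.2]
    - [[35,80,112],[0.003,-0.01,0.16],0.2]
    - [[50,100,138],[0.003,-0.01,0.2],0.2]

```text
time_s: 7.37
ee_pos: [505.7, -91.8, 429.6]
ee_rot: [-179.8, 0.0, 71.3]
force: [0.5, -0.5, -3.1]
gripper_width: 39.8
```

jog_arm:
  series:
    - [[15,23,0],[0,0,0.04],0.2]
    - [[30,46,0],[0,0,0.08],0.2]
    - [[45,69,0],[0,0,0.12],0.2]
    - [[60,92,0],[0,0,0.16],0.2]
    - [[76,113,0],[0,0,0.194],0.2]

```text
time_s: 7.78
ee_pos: [582.2, 22.7, 427.9]
ee_rot: [-179.6, 0.0, 82.5]
force: [0.3, -0.6, -2.3]
gripper_width: 39.7
```

Run:
```python
from h import *
f=wgrab('w6')
```

```text
8.1333 [581.22  20.42 428.99] [-1.7972e+02  5.0000e-02  8.2310e+01] [ 0.   0.8 -2.6] 39.749679771710404
```

View pics/w6.png

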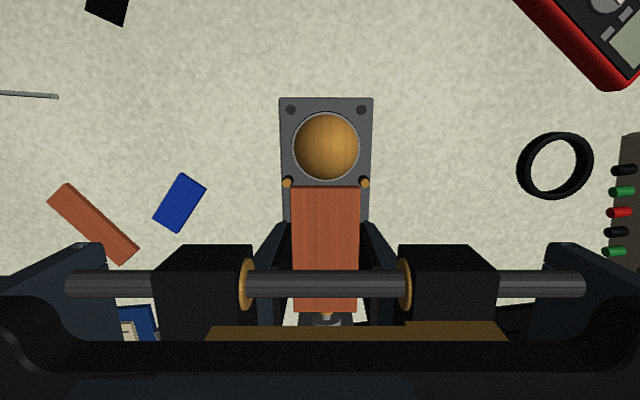

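Run:
```python
from h import *
f=load('w6')
x,sd,P=domefit(f,(287,105,366,184)); print('dome',x,sd)
x,sd,P=domefit(f,(287,105,366,184),fr=1); print('dome',x,sd)
crop('w6',270,90,386,190,6,'c10')
# w4 bar fit
g=load('w4');T=np.array(g['T_tool_cam'])
P=un([(80,81),(324,81),(90,516),(311,516),(86,72),(318,72)],270,165,3.5)
Ainv=np.linalg.inv(g['A'])
L=np.array([(-40,-20,10),(-40,20,10),(40,-20,10),(40,20,10),(-40,-20,0),(-40,20,0)],float)
x,r=fitpose([(g,L,P)],[456,-193,-.5]); print('w4 bar',x[:2],np.degrees(x[2]),r, (Ainv@[x[0],x[1],10,1])[:3])
```

```text
dome [537.46678069  27.22220375  40.        ] 0.160619827762091
dome [537.41213424  27.22591789  39.19102366] 0.1560391692512558
w4 bar [ 456.92985881 -193.01328231] -30.376577365614303 [-1.13  0.18  1.12  0.31 -0.31  0.69  0.42  0.94 -0.92 -0.93  0.82 -0.81] [  1.33535684   1.09943961 182.25680406]
```

View pics/c10.png

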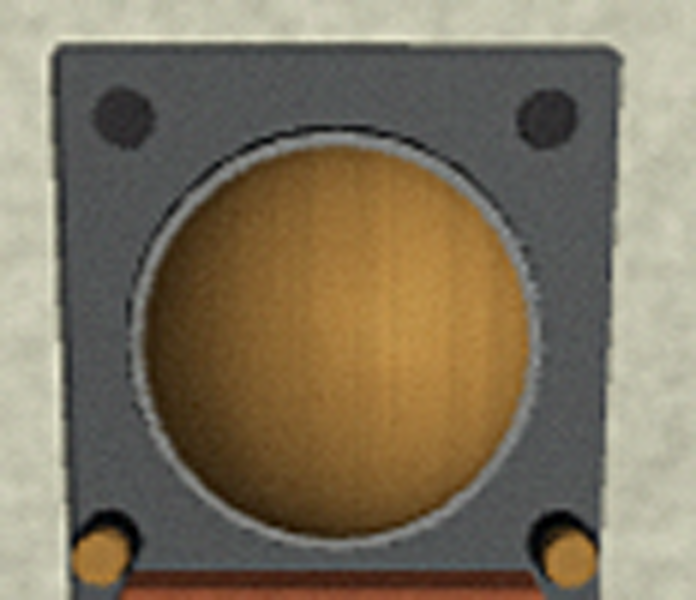

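Run:
```python
from h import *
delta([536.1,27.4,290],82.2)
```

```text
delta [ -45.1    7.1 -139.3] rv [ 0.0001 -0.0043 -0.0017]
```

jog_arm:
  series:
    - [[-22,3.5,-10],[0,-0.004,-0.002],0.2]
    - [[-45,7,-30],[0,-0.004,-0.002],0.2]
    - [[-45,7,-60],[0,-0.004,-0.002],0.2]
    - [[-45,7,-90],[0,-0.004,-0.002],0.2]
    - [[-45,7,-115],[0,-0.004,-0.002],0.2]

```text
time_s: 8.6
ee_pos: [535.0, 26.6, 313.3]
ee_rot: [-180.0, 0.0, 82.1]
force: [-0.3, 0.1, -2.9]
gripper_width: 39.7
```

jog_arm:
  series:
    - [[0,0,-10],[0,0,0],0.2]
    - [[0,0,-17],[0,0,0],0.2]
    - [[0,0,-23],[0,0,0],0.2]
    - [[0,0,-23],[0,0,0],0.2]
    - [[0,0,-23],[0,0,0],0.2]

```text
time_s: 9.02
ee_pos: [535.3, 26.3, 291.0]
ee_rot: [179.9, -0.0, 82.1]
force: [0.4, -0.7, -3.1]
gripper_width: 39.7
```

Run:
```python
from h import *
for i in range(4): imaging.grab_frame('wrist')
s=delta([536.1,27.4,268.5],82.2); print(s['ee_pos'],s['ee_rot'],s['force'])
grab('side','s1'); crop('s1',240,200,360,300,6,'c11')
```

```text
delta [  0.8   0.8 -22.7] rv [0.0001 0.0017 0.0015]
[535.28193651  26.57598725 291.19650249] [ 1.79905191e+02 -8.95671140e-03  8.21135474e+01] [-0.12634917  0.43827953 -2.65749995]
```

View pics/c11.png

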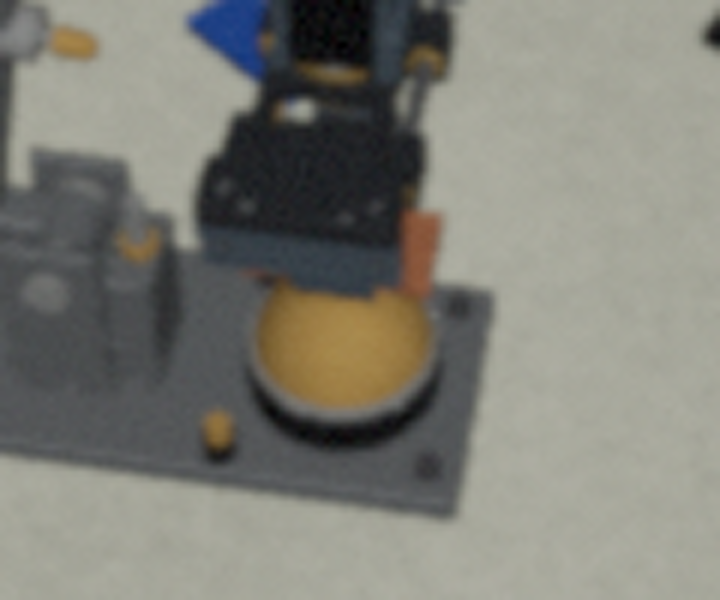

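jog_arm:
  series:
    - [[0.8,0.8,-5],[0,0.0017,0.0015],0.2]
    - [[0.8,0.8,-11],[0,0.0017,0.0015],0.2]
    - [[0.8,0.8,-16],[0,0.0017,0.0015],0.2]
    - [[0.8,0.8,-20],[0,0.0017,0.0015],0.2]
    - [[0.8,0.8,-21.5],[0,0.0017,0.0015],0.2]

```text
time_s: 9.68
ee_pos: [535.7, 27.4, 268.4]
ee_rot: [-179.9, 0.0, 82.2]
force: [0.0, 0.2, -2.7]
gripper_width: 39.7
```

Run:
```python
from h import *
for i in range(6): imaging.grab_frame('wrist')
s=delta([536.1,27.4,268.5],82.2); print(s['ee_pos'],s['ee_rot'],s['force'])
```

```text
delta [ 0.  -0.  -1.2] rv [ 0.0001  0.0001 -0.    ]
[536.09181643  27.40464195 269.74198704] [1.79996427e+02 4.51157629e-03 8.22006504e+01] [ 0.28763682 -0.47988858 -2.5356106 ]
```

jog_arm:
  series:
    - [[0,0,-0.5],[0,0,0],0.2]
    - [[0,0,-1],[0,0,0],0.2]
    - [[0,0,-1.5],[0,0,0],0.2]
    - [[0,0,-1.5],[0,0,0],0.2]
    - [[0,0,-1.5],[0,0,0],0.2]

```text
time_s: 10.4
ee_pos: [536.1, 27.4, 268.2]
ee_rot: [180.0, 0.0, 82.2]
force: [-0.6, 0.3, -3.2]
gripper_width: 39.8
```

jog_arm:
  series:
    - [[0,0,-0.3],[0,0,0],0.2]
    - [[0,0,-0.6],[0,0,0],0.2]
    - [[0,0,-0.6],[0,0,0],0.2]
    - [[0,0,-0.6],[0,0,0],0.2]
    - [[0,0,-0.6],[0,0,0],0.2]

```text
time_s: 10.82
ee_pos: [536.1, 27.4, 267.7]
ee_rot: [180.0, 0.0, 82.2]
force: [-0.9, 1.1, -2.5]
gripper_width: 40.1
```

jog_arm:
  series:
    - [[0,0,-0.3],[0,0,0],0.2]
    - [[0,0,-0.6],[0,0,0],0.2]
    - [[0,0,-0.6],[0,0,0],0.2]
    - [[0,0,-0.6],[0,0,0],0.2]
    - [[0,0,-0.6],[0,0,0],0.2]

```text
time_s: 11.23
ee_pos: [536.1, 27.4, 267.5]
ee_rot: [180.0, 0.0, 82.2]
force: [-1.3, -0.7, 4.1]
gripper_width: 39.6
```

Run:
```python
from h import *
for i in range(3): imaging.grab_frame('wrist')
s=telemetry.state(); print(s['ee_pos'],s['ee_rot'],s['force'],s['torque'])
```

```text
[536.08091596  27.38648858 267.50567532] [1.79972891e+02 1.78747071e-03 8.21988101e+01] [-1.94856062 -0.91473042  5.40027846] [-0.02992701  0.41074424 -0.00982598]
```

jog_arm:
  series:
    - [[0,0,0.2],[0,0,0],0.2]
    - [[0,0,0.2],[0,0,0],0.44]
    - [[0,0,0.2],[0,0,0],0.5]
    - [[0,0,0.2],[0,0,0],0.55]
    - [[0,0,0.2],[0,0,0],0.6]

```text
time_s: 11.8
ee_pos: [536.3, 27.4, 267.5]
ee_rot: [179.9, -0.0, 82.2]
force: [-0.3, 0.1, 0.1]
gripper_width: 53.7
```

Run:
```python
from h import *
wgrab('w7');crop('w7',230,160,430,340,4,'c12')
grab('side','s2'); crop('s2',240,200,360,300,6,'c13')
```

```text
12.15 [536.12  27.4  267.69] [179.97   0.    82.2 ] [ 0.4 -1.2  0.1] 54.59557153825338
```

View pics/c12.png

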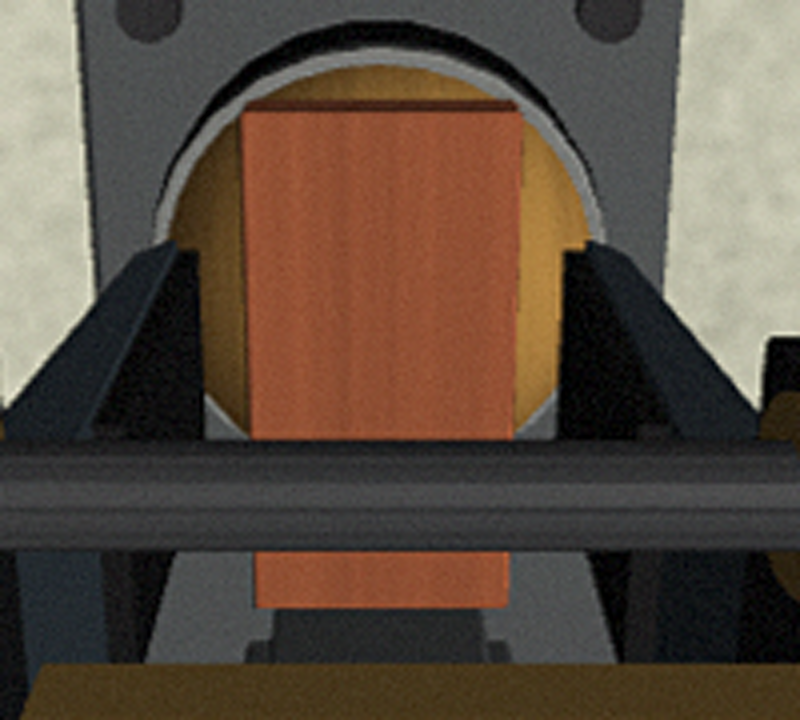

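View pics/c13.png

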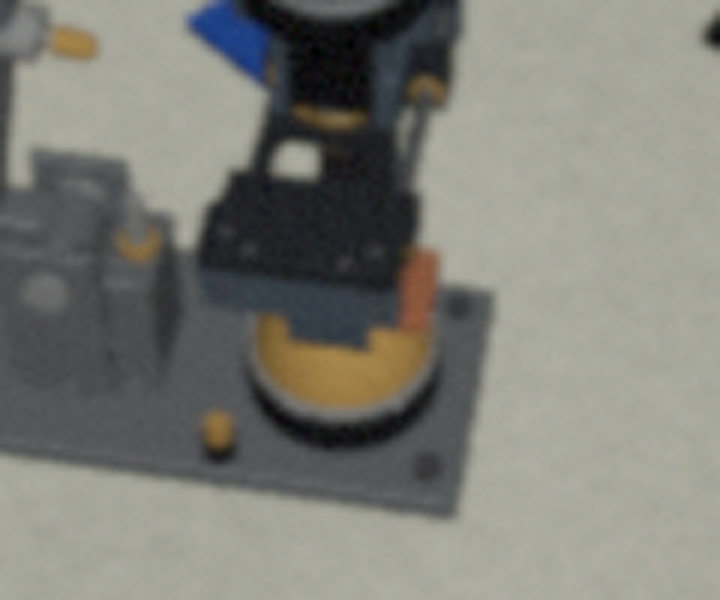

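jog_arm:
  series:
    - [[0,0,0],[0,0,0],0.75]
    - [[0,0,0],[0,0,0],0.85]
    - [[0,0,5],[0,0,0],0.85]
    - [[0,0,15],[0,0,0],0.85]
    - [[0,0,30],[0,0,0],0.85]

```text
time_s: 12.67
ee_pos: [535.8, 27.4, 297.7]
ee_rot: [-179.9, 0.0, 82.2]
force: [-0.3, 0.6, 0.0]
gripper_width: 77.5
```

jog_arm:
  series:
    - [[-5,0,25],[0,0,0],0.85]
    - [[-10,0,50],[0,0,0],0.85]
    - [[-15,0,80],[0,0,0],0.85]
    - [[-15,0,100],[0,0,0],0.85]
    - [[-15,0,100],[0,0,0],0.85]

```text
time_s: 13.08
ee_pos: [521.3, 27.4, 403.6]
ee_rot: [179.5, -0.1, 82.2]
force: [1.4, 0.4, 0.2]
gripper_width: 77.5
```

Run:
```python
from h import *
wgrab('w8');crop('w8',263,120,403,270,5,'c14')
grab('side','s3'); crop('s3',240,200,360,300,6,'c15')
```

```text
13.4333 [520.63  27.38 396.49] [-1.7975e+02  5.0000e-02  8.2200e+01] [ 0.1 -0.1 -0.6] 77.35299620148747
```

View pics/c14.png

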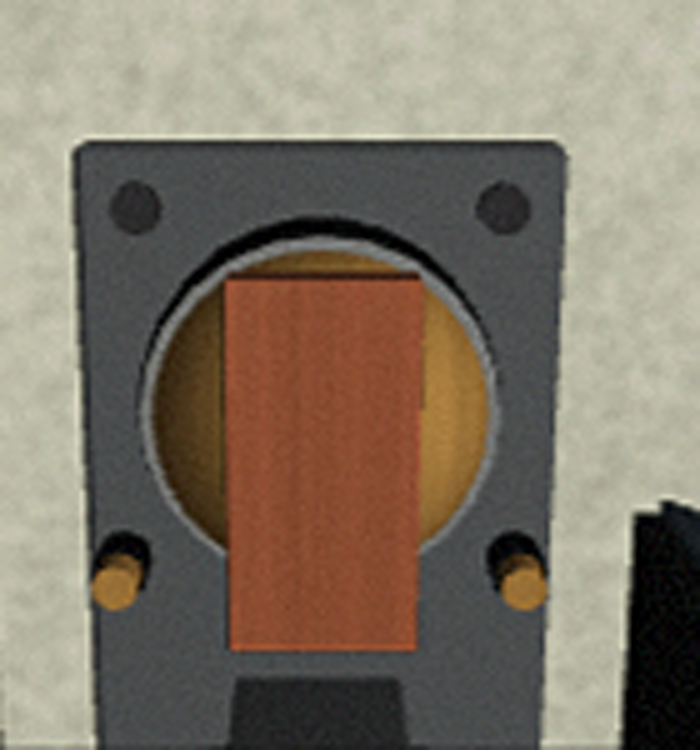

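View pics/c15.png

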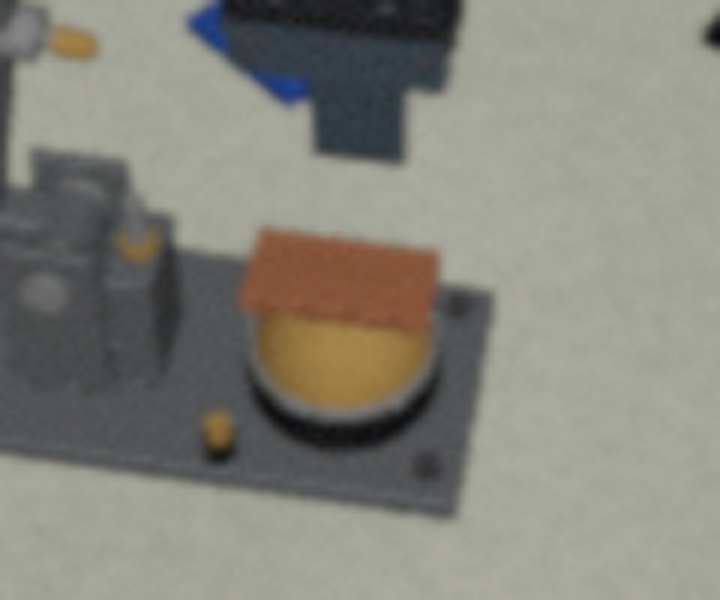

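Run:
```python
from h import *
w1,w6,w8=load('w1'),load('w6'),load('w8')
u=np.array([np.cos(np.radians(-7.8)),np.sin(np.radians(-7.8))]); v=np.array([-u[1],u[0]])
def mid(f,pts,o,k):
    a,b=[onz(f,*p,14)[:2] for p in un(pts,*o,k)]; return (a+b)/2, np.degrees(np.arctan2(b[1]-a[1],b[0]-a[0]))-90, np.linalg.norm(b-a)
for n,f,pts,o,k,d in (('w1',w1,[(139,149),(580,152)],(273,118),6,(538.1,27.2)),('w6',w6,[(124,118),(548,119)],(270,90),6,(537.45,27.22)),('w8',w8,[(135,207),(503,208)],(263,120),5,None)):
    m,y,l=mid(f,pts,o,k); print(n,m,y,l, None if d is None else ((np.array(d)-m)@u,(np.array(d)-m)@v))
    if d is None: print('stand->dome', m+44.8*u)
B=un([(225,280),(422,280),(417,650),(230,650)],263,120,5)
L=np.array([(-40,-20,0),(-40,20,0),(40,20,0),(40,-20,0)],float)
def r(p):
    X=L@Ro.from_euler('ZYX',p[3:]).as_matrix().T+p[:3]
    return (np.array([proj(w8,x) for x in X])-B).ravel()
s=least_squares(r,[537,27,85,-.136,0,0]); print(s.x[:3],np.degrees(s.x[3:]),s.fun.round(2))
def r2(p): return r([p[0],p[1],85,p[2],0,0])
s=least_squares(r2,[537,27,-.136]); print(s.x[:2],np.degrees(s.x[2]),s.fun.round(2))
S=load('s3')
sb=un([(262,229),(440,252),(433,321),(243,302)],240,200,6)
Ls=np.array([(40,-20,85),(-40,-20,85),(-40,20,85),(40,20,85)],float)
c=np.array([537.5,27.2])
for l,p in zip(Ls,sb):
    q=proj(S,[*(c+l[0]*u+l[1]*v),l[2]]); print(np.array(p).round(2),np.array(q).round(2), (np.array(p)-q).round(2))
for l,p in zip([(-60,-60,14),(-60,60,14)],un([(493,293),(457,508)],240,200,6)):
    q=proj(S,[*(c+l[0]*u+l[1]*v),l[2]]); print('plate',np.array(p).round(2),np.array(q).round(2), (np.array(p)-q).round(2))
l=[190,60,14];q=proj(S,[*(c+l[0]*u+l[1]*v),l[2]]);print(q,'obs', un([(55,570)],210,130,4))
```

```text
w1 [492.75791663  33.33729406] -7.807846383135299 89.06241507802105 (np.float64(45.755497553853225), np.float64(0.07311595832689953))
w6 [492.5048782   33.32279564] -7.874675009593474 89.099844954109 (np.float64(45.357526767755914), np.float64(0.0534213283957575))
w8 [492.65824664  33.01549681] -8.0147815655788 89.05082065944433 None
stand->dome [537.04374989  26.93543917]
[538.75351032  27.3044631   78.25763037] [-7.75348066 -2.18331643  0.334675  ] [-0.03  0.01  0.03 -0.03 -0.09  0.02  0.08  0.01]
[536.91851295  27.50338555] -7.754474457059651 [-0.58 -0.37  0.61 -0.44  0.22  0.45 -0.25  0.51]
[283.25 237.75] [282.88 236.5 ] [0.37 1.25]
[312.92 241.58] [313.45 240.49] [-0.54  1.09]
[311.75 253.08] [310.95 252.72] [0.8  0.36]
[280.08 249.92] [279.5  248.51] [0.59 1.41]
plate [321.75 248.42] [322.54 246.94] [-0.79  1.48]
plate [315.75 284.25] [315.95 283.45] [-0.2  0.8]
(np.float64(221.19514084347912), np.float64(269.99933578979676)) obs [(223.375, 272.125)]
```

Run:
```python
from h import *
acc=0
for i in range(8): acc=acc+imaging.grab_frame('side')['pixels'].astype(float)
acc/=8; np.save('pics/sideavg.npy',acc); cv2.imwrite('pics/sideavg.png',acc[:,:,::-1].round().astype(np.uint8))
crop('sideavg',210,215,340,300,6,'c16')
# bar tilt relative to camera in w4 (flat on table), w5 in hand, w7 placed
def fit(name,P):
    f=load(name);T=np.array(f['T_tool_cam']); L=np.array([(-20,-40,0),(20,-40,0),(-20,40,0),(20,40,0)],float)
    def r(p):
        X=L@Ro.from_euler('zx',[p[4],p[3]]).as_matrix().T+p[:3]; c=(X-T[:3,3])@T[:3,:3]
        return (np.c_[f['cx']+foc(f)*c[:,0]/c[:,2],f['cy']+foc(f)*c[:,1]/c[:,2]]-P).ravel()
    s=least_squares(r,[0,0,180,0,0]); print(name,s.x[:3].round(2),np.degrees(s.x[3:]).round(2),np.abs(s.fun).max().round(2))
fit('w4',un([(80,81),(324,81),(90,516),(311,516)],270,165,3.5))
fit('w5',un([(240,113),(521,113),(254,607),(508,607)],230,160,4))
fit('w7',un([(242,112),(521,112),(257,607),(510,607)],230,160,4))
fit('w8',un([(225,280),(422,280),(230,650),(417,650)],263,120,5))
fit('w3',un([(88,73),(316,74),(97,513),(308,513)],282,106,5))
```

```text
w4 [  1.37   2.1  185.96] [-2.47  0.13] 0.05
w5 [-3.0000e-02  1.8100e+00  1.8534e+02] [-1.12  0.02] 0.26
w7 [  0.2    1.97 186.08] [-1.97 -0.13] 0.22
w8 [  2.66  19.36 318.15] [-2.44 -0.02] 0.1
w3 [ -2.42 -34.8  291.69] [-0.99  0.14] 0.1
```

View pics/c16.png

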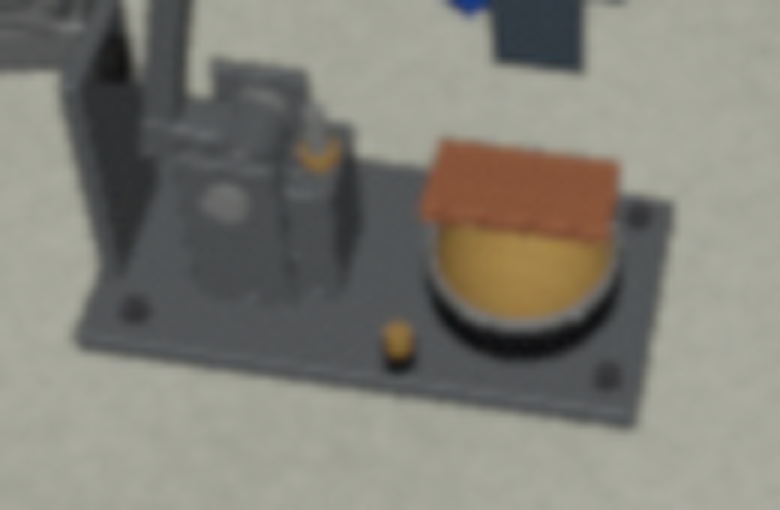

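```bash
cat > sl.py <<'E'
from h import *
im=np.load('pics/sideavg.npy'); S=load('s3')
def edge(ch,u0,u1,va,vb,h=4):
    # subpixel edge (max gradient centroid) along columns, near line va..vb
    us=np.arange(u0,u1+1); pts=[]
    for u in us:
        v=va+(vb-va)*(u-u0)/(u1-u0); r=np.arange(int(round(v))-h,int(round(v))+h+1)
        g=np.abs(np.diff(ch[r,u])); 
        k=g.argmax(); s=slice(max(0,k-1),k+2); pts.append((u,(g[s]*(r[:-1][s]+.5)).sum()/g[s].sum()))
    p=np.array(pts); c=np.polyfit(p[:,0],p[:,1],1); e=p[:,1]-np.polyval(c,p[:,0]); k=np.abs(e)<max(.4,1.5*e.std()); c=np.polyfit(p[k,0],p[k,1],1)
    return c, (p[k,1]-np.polyval(c,p[k,0])).std(), k.sum()
gray=im.mean(2); rb=im[:,:,0]-im[:,:,2]
cv=lambda x,y:(210+(x+.5)/6-.5,215+(y+.5)/6-.5)
c=np.array([537.6,27.2]);a=np.radians(-7.8);u=np.array([np.cos(a),np.sin(a)]);v=np.array([-u[1],u[0]])
def pred(x0,x1,y,z):
    p=proj(S,[*(c+x0*u+y*v),z]);q=proj(S,[*(c+x1*u+y*v),z]); return (p[1]-q[1])/(p[0]-q[0])
for n,ch,A,B,m in (('plate near',gray,(90,345),(620,412),(-60,190,60,14)),('plate far',gray,(375,163),(425,170),(0,80,-60,14)),
  ('bar far top',rb,(450,142),(612,160),(-40,40,-20,85)),('bar near lower',gray,(432,220),(600,236),(-40,40,20,75)),('bar near lower rb',im[:,:,1],(445,220),(600,236),(-40,40,20,75))):
    (ua,va),(ub,vb)=cv(*A),cv(*B); k,sd,N=edge(ch,int(round(ua)),int(round(ub)),va,vb); print(n,'slope',k[0].round(4),'pred',round(pred(*m),4),'diff deg',np.degrees(k[0]-pred(*m)).round(2),sd.round(2),N)
E
python3 sl.py
```

```text
plate near slope 0.1441 pred 0.142 diff deg 0.12 0.09 89
plate far slope 0.1292 pred 0.1318 diff deg -0.15 0.11 9
bar far top slope 0.1329 pred 0.1304 diff deg 0.14 0.1 28
bar near lower slope 0.1513 pred 0.1345 diff deg 0.96 0.36 25
bar near lower rb slope 0.1231 pred 0.1345 diff deg -0.65 0.17 24
```

The bar rests level: its far top edge matches the plate edges to about 0.2° in the side view, and the wrist view puts it centred within about 0.7 mm. Next I rise, turn the jaws to straddle the cross-bar on its +y side, and look at it.

jog_arm:
  series:
    - [[0,0,25],[0,0,-0.1],0.85]
    - [[0,0,55],[0,0,-0.2],0.85]
    - [[0,0,85],[0,0,-0.32],0.85]
    - [[0,2,115],[0,0,-0.44],0.85]
    - [[0,5,143],[0,0,-0.56],0.85]

```text
time_s: 14.35
ee_pos: [520.5, 32.3, 542.5]
ee_rot: [-179.9, -0.0, 49.8]
force: [1.0, 1.0, -0.1]
gripper_width: 77.1
```

jog_arm:
  series:
    - [[10,5,0],[0,0,-0.12],0.85]
    - [[25,10,0],[0,0,-0.24],0.85]
    - [[40,15,0],[0,0,-0.36],0.85]
    - [[55,20,0],[0,0,-0.48],0.85]
    - [[70,25,0],[0,0,-0.6],0.85]

```text
time_s: 14.77
ee_pos: [591.1, 57.5, 542.7]
ee_rot: [-179.9, -0.0, 15.0]
force: [-0.5, 0.4, -0.3]
gripper_width: 77.3
```

Run:
```python
from h import *
delta([664.9,57.2,540],-7.8)
```

```text
delta [73.8 -0.3 -2.7] rv [-1.000e-03  2.000e-04 -3.986e-01]
```

jog_arm:
  series:
    - [[15,0,0],[0,0,-0.1],0.85]
    - [[30,0,0],[0,0,-0.2],0.85]
    - [[45,0,0],[0,0,-0.3],0.85]
    - [[60,0,0],[0,0,-0.4],0.85]
    - [[74,0,0],[0,0,-0.4],0.85]

```text
time_s: 15.18
ee_pos: [665.9, 57.5, 542.5]
ee_rot: [-179.9, -0.0, -8.1]
force: [-0.2, -0.8, 0.0]
gripper_width: 77.4
```

Run:
```python
from h import *
f=wgrab('w9')
a=np.radians(-7.8);u=np.array([np.cos(a),np.sin(a)]);v=np.array([-u[1],u[0]]);c=np.array([537.6,27.2])
for y in (25,47,75): print(y,proj(f,[*(c+122*u+y*v),295]))
grab('side','s4'); grab('top','t4')
```

```text
15.5333 [664.27  57.54 543.22] [-1.7994e+02 -3.0000e-02 -7.8700e+00] [0.1 0.3 0.3] 77.32049044056797
25 (np.float64(325.4740213872154), np.float64(243.36808739556676))
47 (np.float64(325.42905769168095), np.float64(217.948214932379))
75 (np.float64(325.3685512164632), np.float64(183.74135393147284))
```

View pics/w9.png

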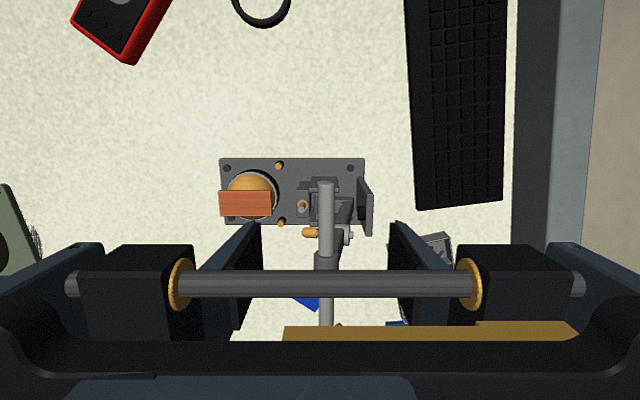

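View pics/s4.png

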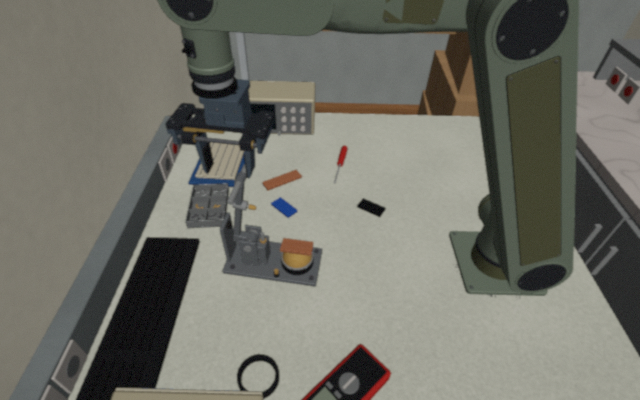

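Handle end appears at (326,181) in the wrist view, against a predicted (325,184), so it sits centred between the fingers. The bar sits on the dome at (245,203). Descending to grip.

jog_arm:
  series:
    - [[0,0,-10],[0,0,0],0.85]
    - [[0.5,0,-28],[0,0,0],0.85]
    - [[0.5,0,-46],[0,0,0],0.85]
    - [[0.5,0,-64],[0,0,0],0.85]
    - [[0.5,0,-78],[0,0,0],0.85]

```text
time_s: 16.1
ee_pos: [664.4, 57.5, 464.1]
ee_rot: [-180.0, 0.0, -7.9]
force: [-0.2, -0.1, -0.9]
gripper_width: 77.7
```

jog_arm:
  series:
    - [[0,0,-2],[0,0,0],0.85]
    - [[0,0,-3],[0,0,0],0.85]
    - [[0,0,-3],[0,0,0],0.85]
    - [[0,0,-3],[0,0,0],0.85]
    - [[0,0,-3],[0,0,0],0.85]

```text
time_s: 16.52
ee_pos: [664.4, 57.5, 462.5]
ee_rot: [-179.9, -0.1, -7.9]
force: [-1.5, 0.1, -1.3]
gripper_width: 77.1
```

Run:
```python
from h import *
f=wgrab('w10')
delta([664.9,57.2,460],-7.8)
```

```text
16.8667 [664.37  57.52 461.24] [-179.95   -0.     -7.87] [-0.8  0.5  0. ] 77.51697349639073
delta [ 0.5 -0.3 -1.1] rv [-0.0009 -0.0001  0.0013]
```

View pics/w10.png

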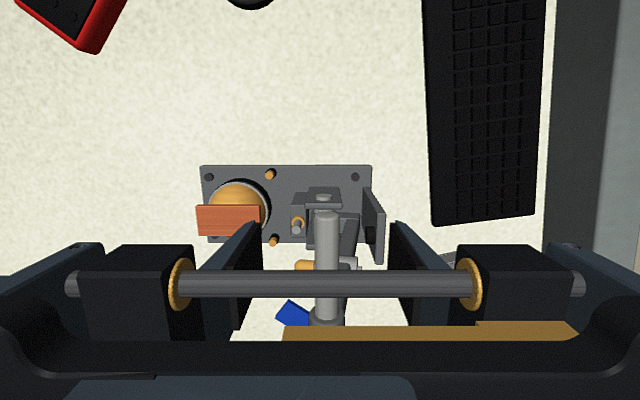

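Cross-bar at column 327, midway between the fingers. Closing gently.

jog_arm:
  series:
    - [[0,0,-0.5],[0,0,0],0.6]
    - [[0,0,-1],[0,0,0],0.4]
    - [[0,0,-1],[0,0,0],0.25]
    - [[0,0,-1],[0,0,0],0.15]
    - [[0,0,-1],[0,0,0],0.05]
  squeeze: 30

```text
time_s: 17.33
ee_pos: [664.4, 57.5, 460.1]
ee_rot: [-179.9, 0.0, -7.9]
force: [0.2, -0.2, -0.6]
gripper_width: 47.3
```

jog_arm:
  series:
    - [[0,0,0],[0,0,0],0.05]
    - [[0,0,0],[0,0,0],0.05]
    - [[0,0,0],[0,0,0],0.05]
    - [[0,0,0],[0,0,0],0.05]
    - [[0,0,0],[0,0,0],0.05]

```text
time_s: 17.75
ee_pos: [664.4, 57.5, 460.2]
ee_rot: [-180.0, -0.0, -7.9]
force: [1.3, -0.6, 0.1]
gripper_width: 13.7
```

jog_arm:
  series:
    - [[0,0,0],[0,0,0],0.05]
    - [[0,0,0],[0,0,0],0.05]
    - [[0,0,0],[0,0,0],0.05]
    - [[0,0,0],[0,0,0],0.05]
    - [[0,0,0],[0,0,0],0.05]

```text
time_s: 18.17
ee_pos: [664.6, 57.5, 460.1]
ee_rot: [-180.0, -0.0, -7.9]
force: [1.8, -0.9, -0.6]
gripper_width: 13.1
```

```bash
cat > arc.py <<'E'
from h import *
import sys
a=np.radians(-7.8);u=np.array([np.cos(a),np.sin(a)]);v=np.array([-u[1],u[0]]);c=np.array([537.6,27.2])
def tgt(ph,y): 
    p=np.radians(ph); return np.r_[c+(120+203.4*np.cos(p))*u+y*v, 85+203.4*np.sin(p)+172]
s=telemetry.state(); pos=s['ee_pos']; d=pos[:2]-c
x,z,y=d@u-120,pos[2]-172-85,d@v
ph=np.degrees(np.arctan2(z,x)); print('phi',ph.round(2),'R',np.hypot(x,z).round(2),'y',y.round(2),s['force'].round(1),s['time_s'],s['gripper_width'].round(1))
st=float(sys.argv[1]); n=int(sys.argv[2]); P=pos-[0,0,0]
for i in range(n):
    base=tgt(ph+i*5*st,y) 
    print([[round(float(q),1) for q in tgt(ph+(i*5+k)*st,y)-base] for k in range(1,6)])
E
python3 arc.py 1.6 4
```

```text
Traceback (most recent call last):
  File "arc.py", line 8, in <module>
    ph=np.degrees(np.arctan2(z,x)); print('phi',ph.round(2),'R',np.hypot(x,z).round(2),'y',y.round(2),s['force'].round(1),s['time_s'],s['gripper_width'].round(1))
                                                                                                                                      ^^^^^^^^^^^^^^^^^^^^^^^^
AttributeError: 'float' object has no attribute 'round'
```

```bash
sed -i "s/s\['gripper_width'\].round(1)/s['gripper_width']/" arc.py; python3 arc.py 1.6 4
```

```text
phi 89.53 R 203.16 y 47.22 [ 1.8 -0.9 -0.6] 18.1667 13.063973179087537
[[-5.6, 0.8, -0.0], [-11.3, 1.5, -0.2], [-16.9, 2.3, -0.6], [-22.5, 3.1, -1.1], [-28.1, 3.8, -1.7]]
[[-5.6, 0.8, -0.8], [-11.1, 1.5, -1.8], [-16.6, 2.3, -2.9], [-22.1, 3.0, -4.2], [-27.5, 3.8, -5.7]]
[[-5.4, 0.7, -1.6], [-10.8, 1.5, -3.3], [-16.1, 2.2, -5.2], [-21.3, 2.9, -7.3], [-26.5, 3.6, -9.5]]
[[-5.1, 0.7, -2.3], [-10.2, 1.4, -4.8], [-15.2, 2.1, -7.4], [-20.1, 2.8, -10.2], [-24.9, 3.4, -13.1]]
```

jog_arm:
  series:
    - [[-3,0.4,0],[0,0,0],0.05]
    - [[-8,1,-0.1],[0,0,0],0.05]
    - [[-14,1.9,-0.4],[0,0,0],0.05]
    - [[-20,2.7,-0.9],[0,0,0],0.05]
    - [[-26,3.5,-1.5],[0,0,0],0.05]

```text
time_s: 18.58
ee_pos: [637.9, 61.1, 459.3]
ee_rot: [-179.9, -0.1, -7.9]
force: [2.5, -0.2, 2.2]
gripper_width: 13.4
```

```bash
python3 arc.py 1.6 4
```

```text
phi 97.09 R 203.89 y 47.21 [ 2.5 -0.2  2.2] 18.5833 13.439402557510775
[[-5.6, 0.8, -0.8], [-11.1, 1.5, -1.7], [-16.6, 2.3, -2.8], [-22.1, 3.0, -4.1], [-27.6, 3.8, -5.5]]
[[-5.4, 0.7, -1.6], [-10.8, 1.5, -3.3], [-16.1, 2.2, -5.1], [-21.4, 2.9, -7.1], [-26.6, 3.6, -9.3]]
[[-5.1, 0.7, -2.3], [-10.2, 1.4, -4.7], [-15.2, 2.1, -7.3], [-20.2, 2.8, -10.1], [-25.0, 3.4, -12.9]]
[[-4.8, 0.7, -3.0], [-9.5, 1.3, -6.1], [-14.1, 1.9, -9.4], [-18.6, 2.5, -12.8], [-23.0, 3.2, -16.3]]
```

jog_arm:
  series:
    - [[-5.6,0.8,-1.2],[0,0,0],0.05]
    - [[-11.1,1.5,-2.2],[0,0,0],0.05]
    - [[-16.6,2.3,-3.3],[0,0,0],0.05]
    - [[-22.1,3,-4.6],[0,0,0],0.05]
    - [[-27.6,3.8,-6],[0,0,0],0.05]

```text
time_s: 19.0
ee_pos: [609.7, 65.0, 453.8]
ee_rot: [-179.9, -0.2, -7.9]
force: [3.2, 0.0, 3.3]
gripper_width: 13.6
```

```bash
python3 arc.py 1.6 3
```

```text
phi 105.27 R 203.97 y 47.25 [3.2 0.  3.3] 19.0 13.580626003152961
[[-5.4, 0.7, -1.6], [-10.8, 1.5, -3.3], [-16.1, 2.2, -5.2], [-21.3, 2.9, -7.2], [-26.5, 3.6, -9.4]]
[[-5.1, 0.7, -2.3], [-10.2, 1.4, -4.8], [-15.2, 2.1, -7.4], [-20.1, 2.8, -10.1], [-25.0, 3.4, -13.0]]
[[-4.8, 0.7, -3.0], [-9.5, 1.3, -6.2], [-14.0, 1.9, -9.4], [-18.5, 2.5, -12.9], [-23.0, 3.1, -16.4]]
```

jog_arm:
  series:
    - [[-5.4,0.7,-2.1],[0,0,0],0.05]
    - [[-10.8,1.5,-3.8],[0,0,0],0.05]
    - [[-16.1,2.2,-5.7],[0,0,0],0.05]
    - [[-21.3,2.9,-7.7],[0,0,0],0.05]
    - [[-26.5,3.6,-9.9],[0,0,0],0.05]

```text
time_s: 19.42
ee_pos: [582.7, 68.7, 443.4]
ee_rot: [-179.9, -0.2, -7.9]
force: [3.1, 0.4, -0.2]
gripper_width: 13.6
```

jog_arm:
  series:
    - [[-5.1,0.7,-2.5],[0,0,0],0.05]
    - [[-10.2,1.4,-5],[0,0,0],0.05]
    - [[-15.2,2.1,-7.6],[0,0,0],0.05]
    - [[-20.1,2.8,-10.4],[0,0,0],0.05]
    - [[-25,3.4,-13.3],[0,0,0],0.05]

```text
time_s: 19.83
ee_pos: [557.3, 72.2, 429.9]
ee_rot: [-179.9, -0.2, -7.9]
force: [1.9, 1.5, 3.7]
gripper_width: 13.3
```

```bash
python3 arc.py 1.6 3
```

```text
phi 121.66 R 203.08 y 47.29 [1.9 1.5 3.7] 19.8333 13.313358733405336
[[-4.7, 0.7, -3.0], [-9.4, 1.3, -6.2], [-14.0, 1.9, -9.5], [-18.5, 2.5, -13.0], [-22.8, 3.1, -16.5]]
[[-4.3, 0.6, -3.7], [-8.5, 1.2, -7.5], [-12.5, 1.7, -11.4], [-16.5, 2.3, -15.4], [-20.3, 2.8, -19.6]]
[[-3.7, 0.5, -4.3], [-7.3, 1.0, -8.6], [-10.8, 1.5, -13.1], [-14.2, 1.9, -17.6], [-17.4, 2.4, -22.3]]
```

jog_arm:
  series:
    - [[-4.7,0.7,-3],[0,0,0],0.05]
    - [[-9.4,1.3,-6.2],[0,0,0],0.05]
    - [[-14,1.9,-9.5],[0,0,0],0.05]
    - [[-18.5,2.5,-13],[0,0,0],0.05]
    - [[-22.8,3.1,-16.5],[0,0,0],0.05]

```text
time_s: 20.25
ee_pos: [534.1, 75.5, 413.0]
ee_rot: [-179.9, -0.2, -7.9]
force: [2.9, 0.9, 3.2]
gripper_width: 12.9
```

jog_arm:
  series:
    - [[-4.3,0.6,-3.7],[0,0,0],0.05]
    - [[-8.5,1.2,-7.5],[0,0,0],0.05]
    - [[-12.5,1.7,-11.4],[0,0,0],0.05]
    - [[-16.5,2.3,-15.4],[0,0,0],0.05]
    - [[-20.3,2.8,-19.6],[0,0,0],0.05]

```text
time_s: 20.67
ee_pos: [513.5, 78.4, 393.1]
ee_rot: [-179.9, -0.2, -7.9]
force: [2.8, 1.1, 4.2]
gripper_width: 13.6
```

```bash
python3 arc.py 1.6 3; python3 arc.py 0.8 3
```

```text
phi 137.95 R 203.13 y 47.43 [2.8 1.1 4.2] 20.6667 13.595886280094248
[[-3.7, 0.5, -4.3], [-7.3, 1.0, -8.6], [-10.8, 1.5, -13.1], [-14.1, 1.9, -17.7], [-17.3, 2.4, -22.3]]
[[-3.1, 0.4, -4.8], [-6.0, 0.8, -9.6], [-8.9, 1.2, -14.5], [-11.5, 1.6, -19.5], [-14.1, 1.9, -24.6]]
[[-2.4, 0.3, -5.1], [-4.7, 0.6, -10.3], [-6.8, 0.9, -15.6], [-8.7, 1.2, -20.9], [-10.6, 1.4, -26.3]]
phi 137.95 R 203.13 y 47.43 [2.8 1.1 4.2] 20.6667 13.595886280094248
[[-1.9, 0.3, -2.1], [-3.7, 0.5, -4.3], [-5.5, 0.8, -6.4], [-7.3, 1.0, -8.6], [-9.1, 1.2, -10.9]]
[[-1.7, 0.2, -2.2], [-3.4, 0.5, -4.5], [-5.1, 0.7, -6.8], [-6.7, 0.9, -9.1], [-8.3, 1.1, -11.5]]
[[-1.6, 0.2, -2.4], [-3.1, 0.4, -4.8], [-4.6, 0.6, -7.2], [-6.0, 0.8, -9.6], [-7.5, 1.0, -12.0]]
```

jog_arm:
  series:
    - [[-3.7,0.5,-4.3],[0,0,0],0.05]
    - [[-7.3,1,-8.6],[0,0,0],0.05]
    - [[-10.8,1.5,-13.1],[0,0,0],0.05]
    - [[-14.1,1.9,-17.7],[0,0,0],0.05]
    - [[-17.3,2.4,-22.3],[0,0,0],0.05]

```text
time_s: 21.08
ee_pos: [495.9, 80.8, 370.4]
ee_rot: [-179.9, -0.2, -7.9]
force: [3.4, 0.8, 3.6]
gripper_width: 13.5
```

jog_arm:
  series:
    - [[-2.8,0.4,-4.2],[0,0,0],0.05]
    - [[-5,0.7,-8],[0,0,0],0.05]
    - [[-7,1,-11.3],[0,0,0],0.05]
    - [[-9,1.2,-14.3],[0,0,0],0.05]
    - [[-10.5,1.4,-17],[0,0,0],0.05]

```text
time_s: 21.5
ee_pos: [485.4, 82.2, 353.2]
ee_rot: [-179.9, -0.3, -7.9]
force: [3.9, 0.7, 3.2]
gripper_width: 13.2
```

```bash
python3 - <<'E'
from h import *
grab('side','s5'); crop('s5',200,150,380,290,4,'c17')
E
python3 arc.py 0.8 4
```

```text
phi 151.91 R 203.3 y 47.45 [5.2 0.9 1.5] 21.55 13.476579417624736
[[-1.3, 0.2, -2.5], [-2.6, 0.4, -5.0], [-3.8, 0.5, -7.6], [-5.0, 0.7, -10.2], [-6.2, 0.8, -12.8]]
[[-1.1, 0.2, -2.6], [-2.2, 0.3, -5.2], [-3.3, 0.4, -7.8], [-4.3, 0.6, -10.5], [-5.3, 0.7, -13.2]]
[[-0.9, 0.1, -2.7], [-1.9, 0.3, -5.4], [-2.7, 0.4, -8.1], [-3.6, 0.5, -10.8], [-4.4, 0.6, -13.5]]
[[-0.8, 0.1, -2.7], [-1.5, 0.2, -5.5], [-2.2, 0.3, -8.2], [-2.8, 0.4, -11.0], [-3.4, 0.5, -13.8]]
```

View pics/c17.png

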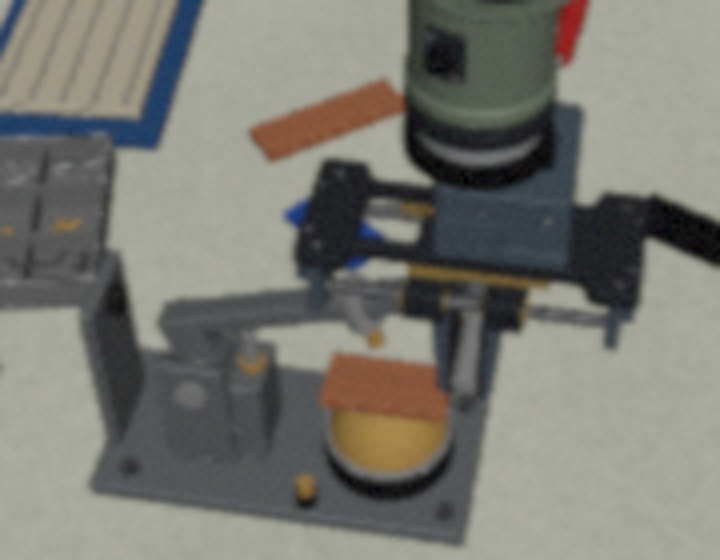

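jog_arm:
  series:
    - [[-1.3,0.2,-2.5],[0,0,0],0.05]
    - [[-2.6,0.4,-5],[0,0,0],0.05]
    - [[-3.8,0.5,-7.6],[0,0,0],0.05]
    - [[-5,0.7,-10.2],[0,0,0],0.05]
    - [[-6.2,0.8,-12.8],[0,0,0],0.05]

```text
time_s: 21.97
ee_pos: [478.9, 83.1, 339.7]
ee_rot: [-179.8, -0.2, -7.9]
force: [2.9, 2.0, 3.6]
gripper_width: 13.4
```

jog_arm:
  series:
    - [[-1.1,0.2,-2.6],[0,0,0],0.05]
    - [[-2.2,0.3,-5.2],[0,0,0],0.05]
    - [[-3.3,0.4,-7.8],[0,0,0],0.05]
    - [[-4.3,0.6,-10.5],[0,0,0],0.05]
    - [[-5.3,0.7,-13.2],[0,0,0],0.05]

```text
time_s: 22.38
ee_pos: [473.5, 83.9, 326.3]
ee_rot: [-179.8, -0.3, -7.9]
force: [3.4, 2.1, 3.9]
gripper_width: 13.2
```

```bash
python3 arc.py 0.5 4
```

```text
phi 160.08 R 203.35 y 47.46 [3.4 2.1 3.9] 22.3833 13.240348947734587
[[-0.6, 0.1, -1.7], [-1.2, 0.2, -3.3], [-1.7, 0.2, -5.0], [-2.3, 0.3, -6.7], [-2.8, 0.4, -8.4]]
[[-0.5, 0.1, -1.7], [-1.0, 0.1, -3.4], [-1.5, 0.2, -5.1], [-2.0, 0.3, -6.8], [-2.4, 0.3, -8.5]]
[[-0.4, 0.1, -1.7], [-0.9, 0.1, -3.4], [-1.3, 0.2, -5.2], [-1.7, 0.2, -6.9], [-2.1, 0.3, -8.6]]
[[-0.4, 0.1, -1.7], [-0.7, 0.1, -3.5], [-1.1, 0.1, -5.2], [-1.4, 0.2, -7.0], [-1.7, 0.2, -8.7]]
```

jog_arm:
  series:
    - [[-0.6,0.1,-1.7],[0,0,0],0.05]
    - [[-1.2,0.2,-3.3],[0,0,0],0.05]
    - [[-1.7,0.2,-5],[0,0,0],0.05]
    - [[-2.3,0.3,-6.7],[0,0,0],0.05]
    - [[-2.8,0.4,-8.4],[0,0,0],0.05]

```text
time_s: 22.8
ee_pos: [470.6, 84.3, 317.8]
ee_rot: [-179.8, -0.2, -7.9]
force: [3.6, 0.7, 3.6]
gripper_width: 13.6
```

jog_arm:
  series:
    - [[-0.5,0.1,-1.7],[0,0,0],0.05]
    - [[-1,0.1,-3.4],[0,0,0],0.05]
    - [[-1.5,0.2,-5.1],[0,0,0],0.05]
    - [[-2,0.3,-6.8],[0,0,0],0.05]
    - [[-2.4,0.3,-8.5],[0,0,0],0.05]

```text
time_s: 23.22
ee_pos: [468.1, 84.6, 309.1]
ee_rot: [-179.8, -0.2, -7.9]
force: [2.7, 0.6, 3.3]
gripper_width: 13.0
```

```bash
python3 arc.py 0.3 4;  python3 - <<'E'
from h import *
wgrab('w11'); grab('side','s6'); crop('s6',200,150,380,290,4,'c18')
E
```

```text
phi 165.17 R 203.44 y 47.44 [2.7 0.6 3.3] 23.2167 12.986958393780094
[[-0.3, 0.0, -1.0], [-0.5, 0.1, -2.1], [-0.8, 0.1, -3.1], [-1.0, 0.1, -4.1], [-1.3, 0.2, -5.2]]
[[-0.2, 0.0, -1.0], [-0.5, 0.1, -2.1], [-0.7, 0.1, -3.1], [-0.9, 0.1, -4.2], [-1.1, 0.2, -5.2]]
[[-0.2, 0.0, -1.0], [-0.4, 0.1, -2.1], [-0.6, 0.1, -3.1], [-0.8, 0.1, -4.2], [-1.0, 0.1, -5.2]]
[[-0.2, 0.0, -1.0], [-0.4, 0.1, -2.1], [-0.5, 0.1, -3.1], [-0.7, 0.1, -4.2], [-0.9, 0.1, -5.3]]
23.5667 [468.15  84.59 309.27] [-179.84   -0.23   -7.87] [1.7 1.  5.2] 13.549849121156145
```

View pics/c18.png

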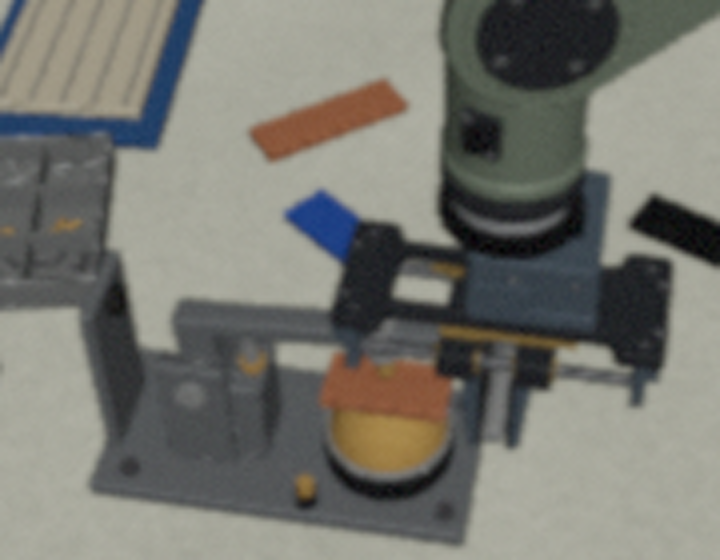

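View pics/w11.png

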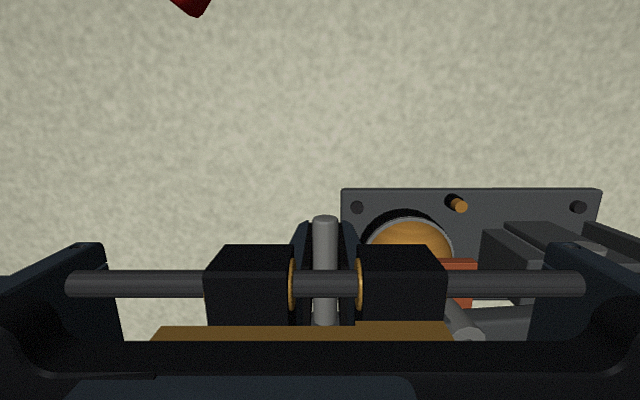

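jog_arm:
  series:
    - [[-0.3,0,-1],[0,0,0],0.05]
    - [[-0.5,0.1,-2.1],[0,0,0],0.05]
    - [[-0.8,0.1,-3.1],[0,0,0],0.05]
    - [[-1,0.1,-4.1],[0,0,0],0.05]
    - [[-1.3,0.2,-5.2],[0,0,0],0.05]

```text
time_s: 24.08
ee_pos: [466.8, 84.8, 304.0]
ee_rot: [-179.8, -0.2, -7.9]
force: [1.8, 0.8, 4.8]
gripper_width: 13.2
```

jog_arm:
  series:
    - [[-0.2,0,-0.8],[0,0,0],0.05]
    - [[-0.4,0.1,-1.6],[0,0,0],0.05]
    - [[-0.6,0.1,-2.4],[0,0,0],0.05]
    - [[-0.8,0.1,-3.2],[0,0,0],0.05]
    - [[-0.9,0.1,-4],[0,0,0],0.05]

```text
time_s: 24.5
ee_pos: [465.9, 84.9, 299.9]
ee_rot: [-179.8, -0.2, -7.9]
force: [3.0, 1.2, 4.0]
gripper_width: 13.2
```

```bash
python3 arc.py 0.3 2
```

```text
phi 167.84 R 203.48 y 47.43 [3.  1.2 4. ] 24.5 13.237944593647947
[[-0.2, 0.0, -1.0], [-0.4, 0.1, -2.1], [-0.6, 0.1, -3.1], [-0.8, 0.1, -4.2], [-1.0, 0.1, -5.2]]
[[-0.2, 0.0, -1.0], [-0.4, 0.1, -2.1], [-0.6, 0.1, -3.1], [-0.7, 0.1, -4.2], [-0.9, 0.1, -5.2]]
```

jog_arm:
  series:
    - [[-0.1,0,-0.6],[0,0,0],0.05]
    - [[-0.3,0,-1.2],[0,0,0],0.05]
    - [[-0.4,0.1,-1.8],[0,0,0],0.05]
    - [[-0.5,0.1,-2.4],[0,0,0],0.05]
    - [[-0.6,0.1,-3],[0,0,0],0.05]

```text
time_s: 24.92
ee_pos: [465.2, 85.0, 297.1]
ee_rot: [-179.8, -0.2, -7.9]
force: [1.1, 1.3, 7.2]
gripper_width: 13.5
```

jog_arm:
  series:
    - [[-0.1,0,-0.5],[0,0,0],0.05]
    - [[-0.2,0,-1],[0,0,0],0.05]
    - [[-0.3,0,-1.5],[0,0,0],0.05]
    - [[-0.4,0.1,-2],[0,0,0],0.05]
    - [[-0.5,0.1,-2.4],[0,0,0],0.05]

```text
time_s: 25.33
ee_pos: [464.8, 85.1, 295.1]
ee_rot: [-179.8, -0.2, -7.9]
force: [1.5, 1.1, 7.8]
gripper_width: 13.2
```

```bash
python3 arc.py 0.3 2
```

```text
phi 169.22 R 203.61 y 47.45 [1.5 1.1 7.8] 25.3333 13.16252130227421
[[-0.2, 0.0, -1.0], [-0.4, 0.1, -2.1], [-0.6, 0.1, -3.1], [-0.7, 0.1, -4.2], [-0.9, 0.1, -5.2]]
[[-0.2, 0.0, -1.1], [-0.3, 0.0, -2.1], [-0.5, 0.1, -3.2], [-0.6, 0.1, -4.2], [-0.8, 0.1, -5.3]]
```

Contact has met the bar (force about 8 N), and the stop is about 1 mm further. I'll creep on until the force rises sharply.

jog_arm:
  series:
    - [[-0.1,0,-0.3],[0,0,0],0.05]
    - [[-0.2,0,-0.6],[0,0,0],0.05]
    - [[-0.2,0,-0.9],[0,0,0],0.05]
    - [[-0.2,0,-1.2],[0,0,0],0.05]
    - [[-0.2,0,-1.2],[0,0,0],0.05]

```text
time_s: 25.75
ee_pos: [464.6, 85.1, 294.3]
ee_rot: [-179.8, -0.3, -7.9]
force: [1.4, 1.7, 7.3]
gripper_width: 13.0
```

jog_arm:
  series:
    - [[0,0,-0.3],[0,0,0],0.05]
    - [[-0.1,0,-0.6],[0,0,0],0.05]
    - [[-0.1,0,-0.9],[0,0,0],0.05]
    - [[-0.1,0,-0.9],[0,0,0],0.05]
    - [[-0.1,0,-0.9],[0,0,0],0.05]
  squeeze: 45

```text
time_s: 26.17
ee_pos: [464.4, 85.1, 293.9]
ee_rot: [-179.8, -0.3, -7.9]
force: [1.9, 1.5, 8.1]
gripper_width: 12.7
```

jog_arm:
  series:
    - [[0,0,-0.4],[0,0,0],0.05]
    - [[-0.1,0,-0.8],[0,0,0],0.05]
    - [[-0.1,0,-1],[0,0,0],0.05]
    - [[-0.1,0,-1],[0,0,0],0.05]
    - [[-0.1,0,-1],[0,0,0],0.05]

```text
time_s: 26.58
ee_pos: [464.3, 85.1, 293.4]
ee_rot: [-179.8, -0.3, -7.9]
force: [1.3, 1.2, 8.9]
gripper_width: 13.4
```

```bash
python3 arc.py 0.3 0;  python3 - <<'E'
from h import *
wgrab('w12'); grab('side','s7'); crop('s7',200,150,380,290,4,'c19')
E
python3 arc.py 0.3 0
```

```text
phi 169.71 R 203.79 y 47.42 [1.3 1.2 8.9] 26.5833 13.395133021196147
26.9333 [464.25  85.1  293.39] [-179.82   -0.3    -7.86] [1.1 1.8 8.1] 13.01483471010254
phi 169.71 R 203.79 y 47.42 [-0.   0.6  8.5] 27.0333 12.817297265546845
```

View pics/c19.png

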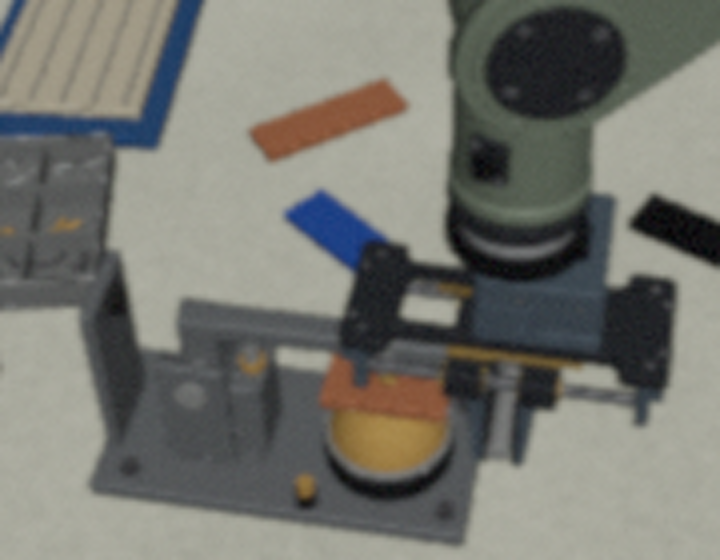

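jog_arm:
  series:
    - [[0,0,-0.5],[0,0,0],0.05]
    - [[0,0,-1],[0,0,0],0.05]
    - [[0,0,-1.5],[0,0,0],0.05]
    - [[0,0,-1.5],[0,0,0],0.05]
    - [[0,0,-1.5],[0,0,0],0.05]

```text
time_s: 27.45
ee_pos: [464.1, 85.1, 292.4]
ee_rot: [-179.8, -0.3, -7.9]
force: [0.0, 2.6, 9.8]
gripper_width: 12.8
```

jog_arm:
  series:
    - [[0,0,-0.7],[0,0,0],0.05]
    - [[0,0,-1.4],[0,0,0],0.05]
    - [[0,0,-2],[0,0,0],0.05]
    - [[0,0,-2],[0,0,0],0.05]
    - [[0,0,-2],[0,0,0],0.05]

```text
time_s: 27.87
ee_pos: [463.9, 85.1, 290.9]
ee_rot: [-179.8, -0.3, -7.9]
force: [0.9, 2.2, 9.5]
gripper_width: 13.1
```

```bash
python3 arc.py 0.3 0;  python3 - <<'E'
from h import *
f=wgrab('w13')
s=telemetry.state(); print(s['force'],s['torque'])
E
```

```text
phi 170.43 R 203.76 y 47.4 [0.9 2.2 9.5] 27.8667 13.126104077285563
28.2167 [463.87  85.15 290.89] [-179.81   -0.28   -7.87] [0.5 2.  9. ] 13.010421228209008
[0.43586705 0.38107858 9.30979811] [ 0.14976885 -0.32529444  0.04532164]
```

View pics/w13.png

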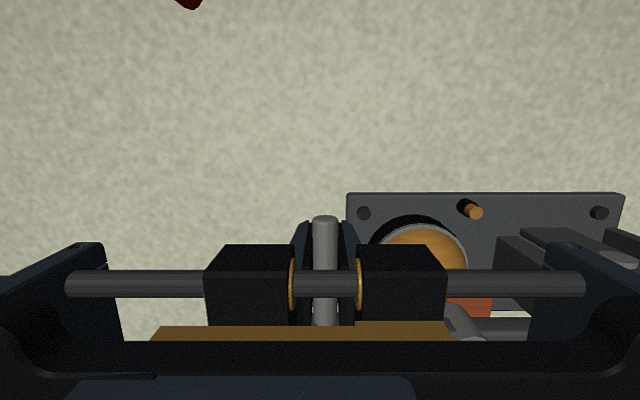

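Run:
```python
from h import *
ims=[]
for n in ('w11','w12','w13'):
    im=cv2.imread(f'pics/{n}.png')[205:275,295:355]; ims.append(cv2.resize(im,None,fx=4.4,fy=4.4,interpolation=cv2.INTER_CUBIC))
cv2.imwrite('pics/c20.png',np.hstack(ims))
grab('side','s8')
a=cv2.imread('pics/s7.png')[205:275,235:325];b=cv2.imread('pics/s8.png')[205:275,235:325]
cv2.imwrite('pics/c21.png',np.vstack([cv2.resize(x,None,fx=4.2,fy=4.2,interpolation=cv2.INTER_CUBIC) for x in (a,b)]))
```

```text
(no output)
```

View pics/c20.png

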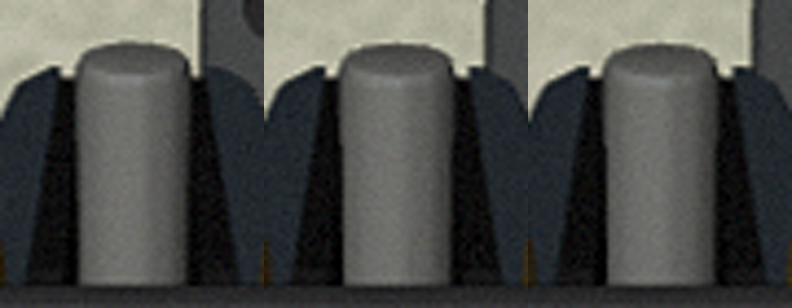

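View pics/c21.png

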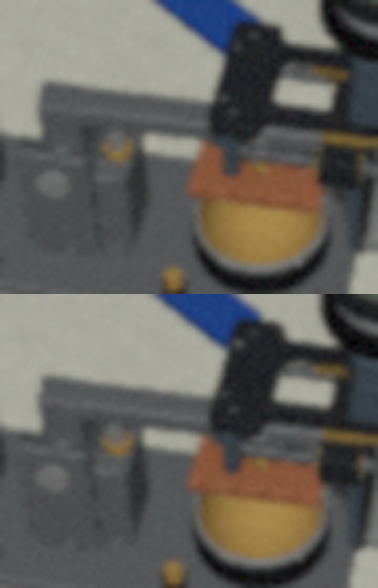

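Wrist crops show no slip of the cross-bar in the pads, since its end stays at the same row and width. The contact was only met around z≈298, so the stop is probably just below. I'll keep creeping.

jog_arm:
  series:
    - [[0,0,-0.5],[0,0,0],0.05]
    - [[0,0,-1],[0,0,0],0.05]
    - [[0,0,-1.5],[0,0,0],0.05]
    - [[0,0,-1.5],[0,0,0],0.05]
    - [[0,0,-1.5],[0,0,0],0.05]

```text
time_s: 28.73
ee_pos: [463.7, 85.1, 290.0]
ee_rot: [-179.8, -0.3, -7.9]
force: [-0.4, 1.4, 9.0]
gripper_width: 13.3
```

jog_arm:
  series:
    - [[0,0,-0.5],[0,0,0],0.05]
    - [[0,0,-1],[0,0,0],0.05]
    - [[0,0,-1.5],[0,0,0],0.05]
    - [[0,0,-1.5],[0,0,0],0.05]
    - [[0,0,-1.5],[0,0,0],0.05]

```text
time_s: 29.15
ee_pos: [463.6, 85.2, 289.3]
ee_rot: [-179.8, -0.3, -7.9]
force: [0.0, 0.4, 11.0]
gripper_width: 12.9
```

jog_arm:
  series:
    - [[0,0,-0.7],[0,0,0],0.05]
    - [[0,0,-1.4],[0,0,0],0.05]
    - [[0,0,-2],[0,0,0],0.05]
    - [[0,0,-2],[0,0,0],0.05]
    - [[0,0,-2],[0,0,0],0.05]

```text
time_s: 29.57
ee_pos: [463.4, 85.2, 288.7]
ee_rot: [-179.8, -0.3, -7.9]
force: [-1.9, 1.3, 16.0]
gripper_width: 13.0
```

Run:
```python
from h import *
f=wgrab('w14')
ims=[]
for n in ('w11','w13','w14'):
    im=cv2.imread(f'pics/{n}.png')[205:275,295:355]; ims.append(cv2.resize(im,None,fx=4.4,fy=4.4,interpolation=cv2.INTER_CUBIC))
cv2.imwrite('pics/c22.png',np.hstack(ims))
for i in range(4):
    imaging.grab_frame('wrist'); s=telemetry.state(); print(s['force'].round(2),s['ee_pos'].round(2))
```

```text
29.9167 [463.4   85.18 288.69] [-179.8    -0.31   -7.86] [-1.8  1.2 15.7] 13.021509020624427
[-1.57  1.82 15.12] [463.4   85.17 288.73]
[-1.85  2.01 15.11] [463.39  85.16 288.71]
[-0.45  1.22 15.4 ] [463.42  85.14 288.72]
[-1.21  1.54 14.75] [463.4   85.15 288.71]
```

View pics/c22.png

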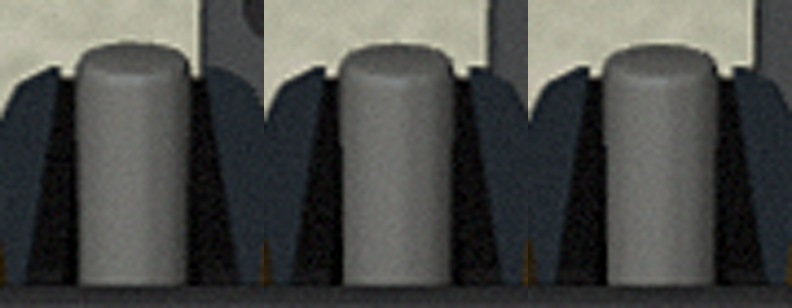

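Force jumped to 15 N at z≈288.7. One more small push will confirm a hard stop.

jog_arm:
  series:
    - [[0,0,-1.5],[0,0,0],0.05]
    - [[0,0,-2],[0,0,0],0.05]
    - [[0,0,-2],[0,0,0],0.05]
    - [[0,0,-2],[0,0,0],0.05]
    - [[0,0,-2],[0,0,0],0.05]

```text
time_s: 30.58
ee_pos: [463.2, 85.2, 288.4]
ee_rot: [-179.8, -0.3, -7.9]
force: [-2.7, 0.3, 17.7]
gripper_width: 13.5
```

Run:
```python
from h import *
f=wgrab('w15'); grab('side','s9'); grab('top','t9')
for i in range(4):
    imaging.grab_frame('wrist'); s=telemetry.state(); print(s['time_s'],s['force'].round(2),s['ee_pos'].round(2))
a=cv2.imread('pics/s9.png')[190:290,215:345]; cv2.imwrite('pics/c23.png',cv2.resize(a,None,fx=6,fy=6,interpolation=cv2.INTER_CUBIC))
b=cv2.imread('pics/t9.png')[120:290,260:470]; cv2.imwrite('pics/c24.png',cv2.resize(b,None,fx=3.5,fy=3.5,interpolation=cv2.INTER_CUBIC))
```

```text
30.9333 [463.24  85.16 288.41] [-179.79   -0.35   -7.86] [-2.1  1.1 16.6] 13.260578151093114
31.1333 [-1.12  1.21 16.55] [463.22  85.16 288.4 ]
31.1833 [-2.29 -0.13 17.66] [463.24  85.16 288.4 ]
31.2333 [-2.35  1.34 17.58] [463.22  85.15 288.39]
31.2833 [-1.48  1.08 16.83] [463.24  85.15 288.37]
```

View pics/c23.png

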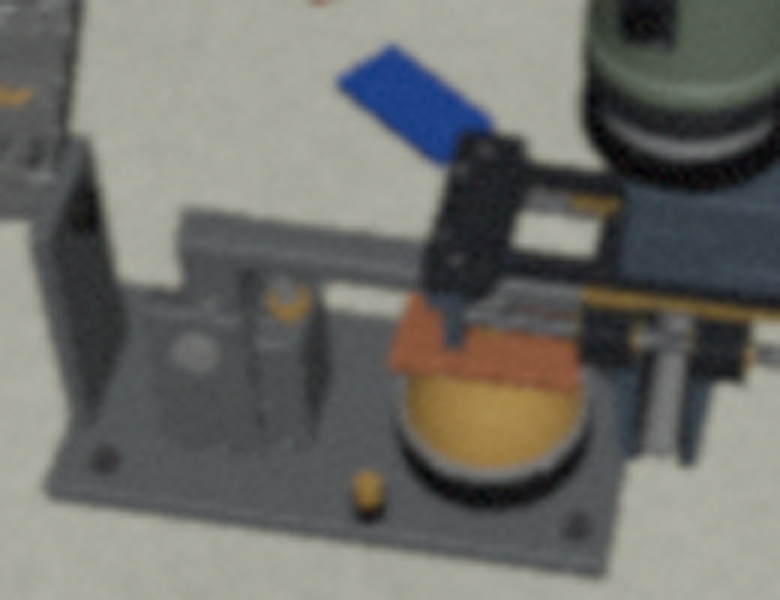

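View pics/c24.png

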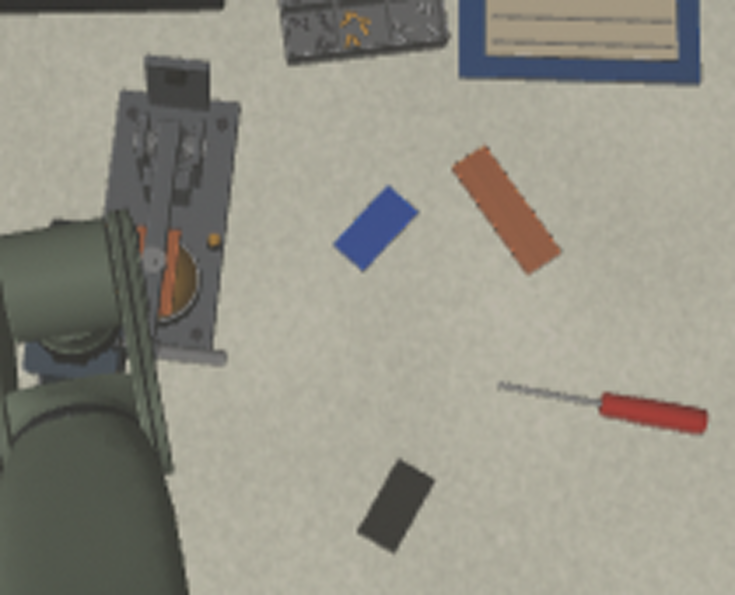

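Run:
```python
import re
src=open('sl.py').read().split("cv=lambda")[0].replace("im=np.load('pics/sideavg.npy')","acc=0\nfor i in range(6): acc=acc+imaging.grab_frame('side')['pixels'].astype(float)\nim=acc/6")
exec(src)
cv=lambda x,y:(215+(x+.5)/6-.5,190+(y+.5)/6-.5)
c=np.array([537.6,27.2]);a=np.radians(-7.8);u=np.array([np.cos(a),np.sin(a)]);v=np.array([-u[1],u[0]])
def pred(x0,z0,x1,z1,y):
    p=proj(S,[*(c+x0*u+y*v),z0]);q=proj(S,[*(c+x1*u+y*v),z1]); return (p[1]-q[1])/(p[0]-q[0])
for A,B,y in (((200,213),(420,243),-10),((200,235),(420,262),10),((325,283),(405,292),10),((200,240),(420,270),10)):
    (ua,va),(ub,vb)=cv(*A),cv(*B); k,sd,N=edge(gray,int(round(ua)),int(round(ub)),va,vb,3)
    print(A,'slope',k[0].round(4),'sd',sd.round(2),N,'pred level',round(pred(120,132,20,132,y),4),'pred 2.3deg short',round(pred(120,132,20,136,y),4))
(ua,va),(ub,vb)=cv(60,495),cv(590,573); k,sd,N=edge(gray,int(ua),int(ub),va,vb); print('plate near',k[0],pred(190,14,-60,14,60))
s=telemetry.state(); print(s['time_s'],s['force'].round(1))
```

```text
(200, 213) slope 0.1427 sd 0.14 38 pred level 0.1279 pred 2.3deg short 0.1005
(200, 235) slope 0.0071 sd 1.85 33 pred level 0.1296 pred 2.3deg short 0.1027
(325, 283) slope 0.1301 sd 0.11 14 pred level 0.1296 pred 2.3deg short 0.1027
(200, 240) slope 0.1325 sd 0.3 33 pred level 0.1296 pred 2.3deg short 0.1027
plate near 0.14429781028816224 0.14199307804627623
31.5833 [-2.3  1.  17.1]
```

The arm's edges match a level lever, and the force holds steady at 17 N (the spring alone needs about 7 to 9 N). Other objects are in place. Handing in.

Run:
```python
from workcell import env
print(env.job_done())
```

```text
the job is handed in; nothing more can be done
None
```

The shorter copper bar is on the dome. The lever is held down against its stop by a grip on the +y side of the cross-bar, clear of the bar. I handed it in at about 31.6 s, with the gripper still holding.

- **Bar on the dome:** In the side view, before clamping, its long edge matched the plate edges to about 0.2°. The wrist view put it within about 0.7 mm of the dome's centre and in line with the lever. The wrist camera's own tilt estimate was about 2°. It also read 1–2.5° with the bar flat on the table, so I put that down to camera bias.
- **Lever at its stop:** I brought it down slowly along its arc. The force rose to about 8 N when the contact met the bar, then to a steady 17 N with almost no further movement. The side view shows the arm level, and the cross-bar did not slip in the pads.
- **Height disagreement:** The stop came with the tool about 5 mm lower than the given dimensions predict. I trusted the sharp force rise and the level arm, and did not resolve the difference.
- **Other objects:** In the last top view the longer bar, the screwdriver and the look-alikes are where they started. The multimeter and tape were outside that crop. I never went near either.

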